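# Catch the instrument case's falling lid and lower it shut

## Task

The lid of the aluminium instrument case stands open, leaning back. Tip it forward from behind with the fingertips so that it starts to fall, get the outside of the fingers under its front edge and catch it, bringing it to rest there for a moment while it is still between 30 and 60 degrees open. Then slowly lower it on the fingers until it is fully shut, without a bump and without raising it again or gripping it hard, leave the jars and the mug where they stand, and move clear.

Things in the scene. Friction and masses are not known exactly. Their poses are not given: they have to be found in the camera images.
- case: open aluminium instrument case with black foam inside, fixed to the table; 140 (x) by 220 (y) by 80 mm high. Origin: centre of its underside. Its -x side is the front and faces roughly the robot's right (world -y; the case stands turned by 1.27 to 1.87 rad); the lid is hinged along the top of the far (+x) side, hinge axis parallel to y
- lid (a joint): lid angle, rad: 0 shut, 1.57 upright, 1.85 leaning back on its stop, where it settles at the start. Stiff plate 170 long, 220 wide, 12 mm thick, 0.4 kg, no latch. A hinge damper slows it: tipped past upright it falls by itself, about 3 s from 1.4 to 0.5 rad, ever faster, 0.6 rad/s near shut: a bump. Keep it on the fingers to the last few millimetres, its edge always slower than 60 mm/s
- lid_hinge (a point): middle of the hinge axis, 80.5 mm above the table and 70 mm behind the case's centre (case +x); it is the lid's underside at its far end when shut
- lid_edge (a point): middle of the lower corner of the lid's free (front) edge: on the lid's inner face, 170 mm from the hinge axis. When the lid is shut it lies 80.5 mm above the table and overhangs the case's front wall by 30 mm, so that a finger fits under it
- canister: loose grey plastic round jar, 60 mm across and 70 mm high, behind the case (its own +x side); leave it alone. Origin: centre of its underside
- specimen_jar: loose glass jar with a white cap, 42 mm across and 75 mm high, at the case's own -y end (away from the robot); leave it alone. Origin: centre of its underside
- mug: loose steel mug, 76 mm across and 85 mm high, at the case's own -y end, farther back; leave it alone. Origin: centre of its underside

How it is judged:
By the outcome, as a careful person would: the job done as asked, in the order asked, and still so for the second after the job is handed in, with the robot touching nothing.
It also fails if it takes over 58 s, if anything falls off the work surface, if the arm or the gripper's body presses on something with over 40 N, if the wrist force passes 120 N, or if a joint passes its speed limit or range.

## Robot

A 6-joint arm with a two-finger parallel gripper is mounted at the origin on the work surface. World frame = base frame: x ahead of the robot, y to its left, z up, the work surface at z = 0. Lengths are in m, angles in rad, forces in N, time in s.
With the tool pointing down it reaches from about 0.35 to 0.775 m from the base axis. Payload 7.3 kg.
Tool frame: the origin (TCP) lies at the very end of the fingers, on their centre line; the grasp point (between the pads) lies 19 mm behind it; x points along the fingers, y is the direction in which the jaws open and shut, and the axes are right-handed (so a half turn about x gives the same grasp; the last joint's range is limited). The gripper opens to 92 mm and grips with 3 to 60 N. Pads are 19 mm wide; open, the fingers measure 130 mm over their backs; the gripper's body (75 mm by 190 mm) begins 47 mm behind the grasp point.
Start: joints at [-1.374, 0.342, 1.524, -0, 1.275, -0.146], TCP at [0.176, -0.494, 0.197] pointing down, gripper open.
Joint ranges: [-2.53, 2.53], [-0.77, 2.02], [0.04, 2.7], [-1, 4.14], [0.28, 2.66], [-3.11, 3.11]. Speed limits (rad/s): [2.57, 2.57, 3.14, 3.14, 3.14, 3.14].

## Interface

Orientations are given as [roll, pitch, yaw] about the fixed x, y, z axes, in that order (R = Rz(yaw) Ry(pitch) Rx(roll)).
In Python, from cell import robot gives the robot as it stands.
- The arm moves only by the tool play_rows, never from a script. Its argument "moves" is a list that holds one entry, the list of rows, each a list of 5 numbers: the shift along the tool's x, y, z in m, then the turn about the tool's x in degrees, then the opening, from -1 (shut) to 1 (fully open), so that 0 is half open. A call has exactly 10 rows; each row shifts and turns the pose as measured when the row begins, along the tool's axes as they then stand; what a row does not reach is not made up. A row lasts 1/10 s, in which the tool goes at most 50 mm and 8.59 degrees, less where a joint would pass 70% of its speed; a pose out of reach is approached as far as the arm can. A call with a gripper value outside its range is refused whole. The fingers move at their own pace and stop on an object; "grip_force" is the grip in N (left out, the last holds). Time passes only in rows, so rows that do not move let the fingers close, or fill a call up. It gives the time, the measured TCP pose, the force and the opening at its end, in the units of the state.
- robot.observe(): the state, without advancing time (a new reading comes with each control period).
- robot.read_camera(name): name is "scene" or "top" or "wrist"; returns the picture (420x560x3 uint8, red, green, blue); there is no depth.
- robot.get_calibration(name): a dict with "mtx" (3x3 intrinsics, pixels), "view" (4x4, takes a point from world to camera coordinates). Camera axes: x right, y up, looking along -z (the intrinsics and any distortion apply to the point x, -y, -z); pixel columns grow to the right and rows downward; lengths in m; the calibration is good to about 2 mm. A picture is of the moment at which its call begins: read the wrist's pose just before it. get_calibration takes no time and is no camera call; for the wrist camera it gives the pose at the moment of the call.
- robot.hand_in(): hands the job in, once; it reports no verdict.
Trained networks look in the newest picture that a camera, given by its name, has taken for a name from the list of things; names that differ only in an ending like _2 or _b are one class to them, and where a whole thing is asked for, a point or a joint stands for the part that bears it (a point fixed in the world has none). Each returns a list of dicts, best first, with "score" (0 to 1); they miss things now and then, are a little off and sometimes report something else, mostly with a low value. They report only what shows in the picture. A call takes as long as a camera call.
- robot.spot_in(camera, label): "point" ([column, row] in pixels, amid what is visible of it).
The state is a dict: "time": time; "qpos": joint angles; "qvel": joint speeds; "joint_efforts": joint torques, N m; "tool_pos": TCP position; "tool_rot": TCP orientation; "contact_force": force on the tool from outside, world axes, zero at the start; "torque": the same for the moment, N m; "opening": finger opening in m.
Only numpy, scipy, OpenCV 4.12 (cv2) and the standard library are available. Lean on these libraries where they do the work, as an engineer would, in place of code of your own. Each camera call takes 0.05 s, during which the arm holds its last target.

## Working session

There is one attempt and no reset: what is moved stays moved. The work goes in short steps, Python scripts to look and compute and a tool call to move; the robot and the scene stay as the last step left them, time stands still between calls to the robot, and variables do not carry over. Pictures are saved under pics/ and viewed, and the job is handed in when it is done.

Besides the shell and the picture viewer there is one more tool, called after "Request:" by a JSON object that holds its "name" and its "arguments". play_rows: Moves the arm, as the interface text tells. Its arguments: {"type":"object","properties":{"moves":{"type":"array"},"grip_force":{"type":"number"}},"required":["moves"]}

```bash
ls; mkdir -p pics
python3 - <<'E'
from cell import robot
import cv2,numpy as np
np.set_printoptions(precision=4,suppress=True)
o=robot.observe();print(o)
for n in("scene","top"):
    im=robot.read_camera(n);cv2.imwrite(f"pics/{n}0.png",im[:,:,::-1])
    c=robot.get_calibration(n);print(n,c)
    for l in("case","lid","lid_hinge","lid_edge","canister","specimen_jar","mug"):
        print(l,robot.spot_in(n,l)[:2])
E
```

```text
pics
{'time': 0.0, 'qpos': array([-1.374 ,  0.3427,  1.525 ,  0.    ,  1.2754, -0.146 ]), 'qvel': array([-0.001 ,  0.0014, -0.0011,  0.0013,  0.0013, -0.0016]), 'joint_efforts': array([ -0.0005, -43.1245, -24.4221,   0.0715,   0.0559,  -0.0001]), 'tool_pos': array([ 0.1764, -0.494 ,  0.1963]), 'tool_rot': array([-1.717 ,  1.5693,  1.7674]), 'contact_force': array([ 0.3431,  0.4772, -0.0635]), 'torque': array([-0.006 , -0.0426, -0.0065]), 'opening': 0.09189779283668181}
scene {'mtx': array([[404.4934,   0.    , 276.8836],
       [  0.    , 404.4934, 207.3058],
       [  0.    ,   0.    ,   1.    ]]), 'view': array([[-0.323 ,  0.9463, -0.0128,  0.1198],
       [-0.5905, -0.1909,  0.7841,  0.356 ],
       [ 0.7396,  0.2608,  0.6205, -1.2858],
       [ 0.    ,  0.    ,  0.    ,  1.    ]])}
case []
lid [{'point': [274.2, 127.2], 'score': 0.94}]
lid_hinge [{'point': [274.3, 126.3], 'score': 0.56}]
lid_edge [{'point': [271.4, 125.8], 'score': 0.91}]
canister [{'point': [315.5, 200.6], 'score': 0.79}]
specimen_jar [{'point': [205.5, 231.1], 'score': 0.64}]
mug [{'point': [244.3, 241.5], 'score': 0.74}]
top {'mtx': array([[459.428 ,   0.    , 277.9839],
       [  0.    , 459.428 , 207.636 ],
       [  0.    ,   0.    ,   1.    ]]), 'view': array([[-0.0055, -0.9997, -0.0217,  0.1271],
       [ 0.9966, -0.0073,  0.0818, -0.6441],
       [-0.0819, -0.0212,  0.9964, -0.8091],
       [ 0.    ,  0.    ,  0.    ,  1.    ]])}
case [{'point': [360.4, 262.8], 'score': 0.56}]
lid [{'point': [321.0, 272.6], 'score': 0.66}]
lid_hinge [{'point': [321.5, 279.2], 'score': 0.86}]
lid_edge [{'point': [322.1, 274.4], 'score': 0.7}, {'point': [264.5, 250.3], 'score': 0.44}]
canister [{'point': [263.4, 252.0], 'score': 0.78}]
specimen_jar [{'point': [352.5, 160.4], 'score': 0.7}]
mug [{'point': [304.0, 150.9], 'score': 0.58}]
```

View pics/scene0.png

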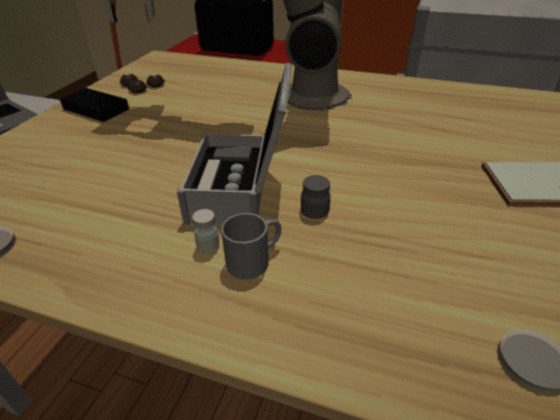

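View pics/top0.png

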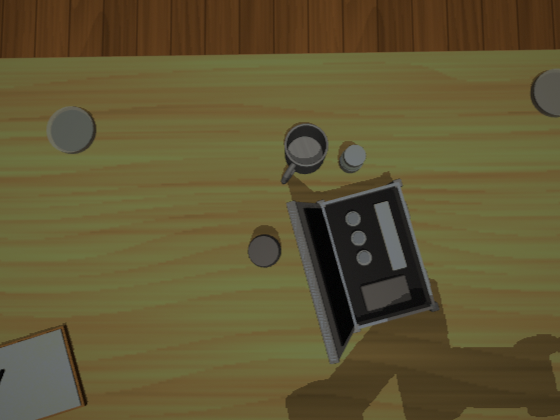

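Run:
```python
import cv2
a=cv2.imread("pics/top0.png")[140:380,230:450];cv2.imwrite("pics/topz.png",cv2.convertScaleAbs(cv2.resize(a,None,fx=2.5,fy=2.5,interpolation=cv2.INTER_CUBIC),alpha=1.8))
a=cv2.imread("pics/scene0.png")[50:290,160:360];cv2.imwrite("pics/scz.png",cv2.convertScaleAbs(cv2.resize(a,None,fx=2.5,fy=2.5,interpolation=cv2.INTER_CUBIC),alpha=1.8))
```

```text
(no output)
```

View pics/topz.png

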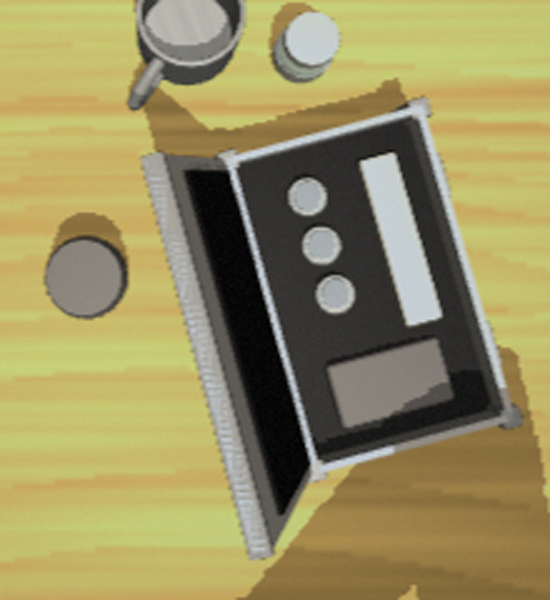

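View pics/scz.png

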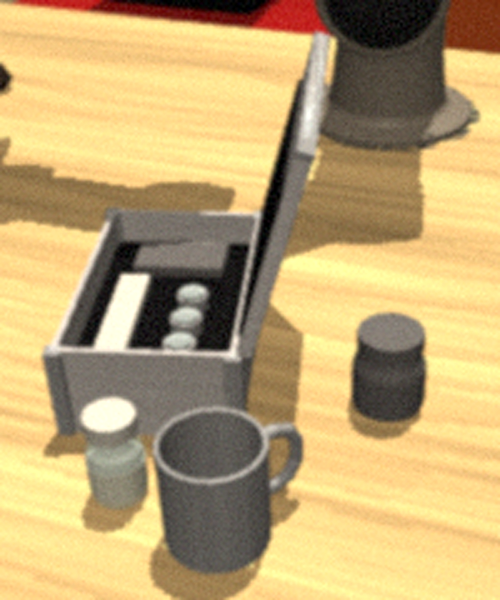

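```bash
cat > h.py <<'E'
import numpy as np
from cell import robot
from scipy.spatial.transform import Rotation as Rn
np.set_printoptions(precision=4,suppress=True)
def cam(n):
    c=robot.get_calibration(n);return c["mtx"],c["view"]
def proj(c,P):
    K,V=c;p=V@np.r_[P,1];q=K@np.array([p[0],-p[1],-p[2]]);return q[:2]/q[2]
def unproj(c,uv,z):
    K,V=c;d=np.linalg.inv(K)@np.r_[uv,1];d=np.array([d[0],-d[1],-d[2]])
    R=V[:3,:3];o=-R.T@V[:3,3];w=R.T@d;return o+w*(z-o[2])/w[2]
E
python3 - <<'E'
from h import *
from scipy.optimize import least_squares
T=cam("top");S=cam("scene")
L=.17;t=.012;th=1.85
oc=lambda y:(.07-L*np.cos(th)+t*np.sin(th),y,.0805+L*np.sin(th)+t*np.cos(th))
ob=[(T,(-.07,-.11,.08),(400.8,181.2)),(T,(-.07,.11,.08),(436,304.8)),(T,(.07,-.11,.08),(322,202.8)),(T,(.07,.11,.08),(356.8,328)),
(T,oc(-.11),(287.2,201.2)),(T,oc(.11),(332,362.8)),
(S,(-.07,-.11,.08),(180,190.8)),(S,(.07,-.11,.08),(256,190.8)),(S,(-.07,.11,.08),(204.8,135.2))]
def W(p,P):
    c,s=np.cos(p[2]),np.sin(p[2]);return np.array([p[0]+c*P[0]-s*P[1],p[1]+s*P[0]+c*P[1],P[2]])
f=lambda p:np.concatenate([proj(C,W(p,P))-uv for C,P,uv in ob])
r=least_squares(f,[.6,-.1,1.8],loss="soft_l1");print(r.x);print(f(r.x).reshape(-1,2))
p=r.x
for n,P in dict(hinge=(.07,0,.0805),edge=(.07-L*np.cos(th),0,.0805+L*np.sin(th)),frontshut=(-.1,0,.0805)).items():print(n,W(p,P))
for n,uv,h in(("can",(263.4,252),.06),("jar",(352.5,158),.07),("mug",(304,148),.07)):
    w=unproj(T,uv,h);c,s=np.cos(p[2]),np.sin(p[2]);d=w-np.r_[p[:2],0];print(n,w,"case",c*d[0]+s*d[1],-s*d[0]+c*d[1])
print("time",robot.observe()["time"])
o=robot.observe();R=Rn.from_euler("xyz",o["tool_rot"]).as_matrix();print(R)
E
```

```text
[ 0.5613 -0.0465  1.8315]
[[-1.2647 -0.7467]
 [ 1.2446  1.9573]
 [-1.6221 -0.6839]
 [-0.6338  0.9624]
 [-0.0002  1.1784]
 [-0.5623 -0.0013]
 [-2.0811  0.2223]
 [-3.1812  2.4912]
 [-1.8833 -0.8648]]
hinge [0.5432 0.0211 0.0805]
edge [0.5312 0.0664 0.2439]
frontshut [ 0.5871 -0.1432  0.0805]
can [0.5651 0.148  0.06  ] case 0.18702947441185092 -0.05379768559285971
jar [ 0.7271 -0.008   0.07  ] case -0.005507741736851486 -0.17010269341593331
mug [0.7455 0.076  0.07  ] case 0.07093366953954153 -0.20963082185722565
time 0.8
[[ 0.0001  0.3361 -0.9418]
 [-0.0001 -0.9418 -0.3361]
 [-1.      0.0001 -0.    ]]
```

Request:
{"name": "play_rows", "arguments": {"moves": [[[0, -0.024, -0.013, 0, -1], [0, -0.024, -0.013, 0, -1], [0, -0.024, -0.013, 0, -1], [0, -0.025, -0.002, 0, -1], [0, -0.025, -0.002, 0, -1], [0, -0.025, -0.002, 0, -1], [0, -0.025, -0.002, 0, -1], [0, -0.025, -0.002, 0, -1], [0, -0.025, -0.002, 0, -1], [0, -0.025, -0.002, 0, -1]]]}}

```text
time: 1.8
tool_pos: [0.1426, -0.2371, 0.1959]
tool_rot: [1.515, 1.568, -1.285]
contact_force: [0.4, -0.0, -0.8]
opening: 0.0164
```

```bash
cat > st.py <<'E'
from h import *
o=robot.observe();R=Rn.from_euler("xyz",o["tool_rot"]).as_matrix()
print(o["time"],"q",o["qpos"],"p",o["tool_pos"],"F",o["contact_force"],o["opening"]);print(R)
cx=np.array([np.cos(1.8315),np.sin(1.8315),0]);cy=np.array([-cx[1],cx[0],0])
C=np.array([cx,cy,[0,0,1]])
print("case pos",C@(o["tool_pos"]-np.array([.5613,-.0465,0])));print("tool axes in case\n",C@R)
E
python3 st.py
```

```text
1.8 q [-1.3092 -0.1438  2.083   0.0001  1.1993 -0.0805] p [ 0.1426 -0.2371  0.1959] F [ 0.3844 -0.0329 -0.7691] 0.01635765588160427
[[ 0.0009  0.3354 -0.9421]
 [-0.0029 -0.9421 -0.3354]
 [-1.      0.0031  0.0002]]
case pos [-0.0762  0.4537  0.1959]
tool axes in case
 [[-0.0031 -0.9967 -0.0813]
 [-0.0001 -0.0813  0.9967]
 [-1.      0.0031  0.0002]]
```

```bash
cat > plan.py <<'E'
from h import *
C0=np.array([.5613,-.0465,0]);cx=np.array([np.cos(1.8315),np.sin(1.8315),0]);cy=np.array([-cx[1],cx[0],0]);C=np.array([cx,cy,[0,0,1]])
def plan(way,turn=0,step=.045,n=10,case=False,opening=-1):
    """way: list of world (or case) points; emits rows at step along polyline; turn total deg spread 8 deg/row"""
    o=robot.observe();R=Rn.from_euler("xyz",o["tool_rot"]).as_matrix();p=o["tool_pos"]
    if case: way=[C0+C.T@np.array(w) for w in way]
    pts=[p]+[np.array(w,float) for w in way];rows=[]
    seg=[np.linalg.norm(b-a) for a,b in zip(pts,pts[1:])];cum=np.r_[0,np.cumsum(seg)]
    m=int(np.ceil(cum[-1]/step)) if np.isscalar(step) else len(step)
    ss=np.linspace(0,cum[-1],m+1);P=np.array([[np.interp(s,cum,[q[k] for q in pts]) for k in range(3)] for s in ss])
    left=turn
    for i in range(max(m,int(np.ceil(abs(turn)/8.5)))):
        d=R.T@(P[i+1]-P[i]) if i<m else np.zeros(3)
        a=float(np.clip(left,-8.5,8.5));left-=a
        rows.append([*(round(float(v),4) for v in d),round(a,1),opening]);R=R@Rn.from_rotvec([np.radians(a),0,0]).as_matrix()
    print(len(rows));
    for k in range(0,len(rows),n):print(rows[k:k+n])
E
python3 -c "
from plan import *
plan([(.31,-.08,.26),(.31,.1,.3),(.15,.32,.33),(-.2,.5,.35),(-.31,.8,.36)],turn=-85.3,step=.047)"
```

```text
31
[[-0.0123, -0.0175, -0.0402, -8.5, -1], [-0.0123, -0.0114, -0.0423, -8.5, -1], [-0.0123, -0.005, -0.0435, -8.5, -1], [-0.0123, 0.0015, -0.0438, -8.5, -1], [-0.0123, 0.008, -0.0431, -8.5, -1], [-0.0105, -0.0124, -0.0397, -8.5, -1], [-0.01, -0.0147, -0.0419, -8.5, -1], [-0.01, -0.0084, -0.0436, -8.5, -1], [-0.01, -0.0019, -0.0443, -8.5, -1], [-0.0065, -0.0146, -0.0406, -8.5, -1]]
[[-0.0051, -0.0165, -0.0421, -0.3, -1], [-0.0051, -0.0163, -0.0422, 0.0, -1], [-0.0051, -0.0163, -0.0422, 0.0, -1], [-0.0051, -0.0163, -0.0422, 0.0, -1], [-0.0051, -0.0163, -0.0422, 0.0, -1], [-0.0032, -0.0283, -0.0341, 0.0, -1], [-0.0024, -0.0337, -0.0305, 0.0, -1], [-0.0024, -0.0337, -0.0305, 0.0, -1], [-0.0024, -0.0337, -0.0305, 0.0, -1], [-0.0024, -0.0337, -0.0305, 0.0, -1]]
[[-0.0024, -0.0337, -0.0305, 0.0, -1], [-0.0024, -0.0337, -0.0305, 0.0, -1], [-0.0024, -0.0337, -0.0305, 0.0, -1], [-0.0024, -0.0329, -0.0309, 0.0, -1], [-0.0016, -0.0042, -0.0453, 0.0, -1], [-0.0016, -0.0042, -0.0453, 0.0, -1], [-0.0016, -0.0042, -0.0453, 0.0, -1], [-0.0016, -0.0042, -0.0453, 0.0, -1], [-0.0016, -0.0042, -0.0453, 0.0, -1], [-0.0016, -0.0042, -0.0453, 0.0, -1]]
[[-0.0016, -0.0042, -0.0453, 0.0, -1]]
```

Request:
{"name": "play_rows", "arguments": {"moves": [[[-0.012, -0.018, -0.04, -8.5, -1], [-0.012, -0.011, -0.042, -8.5, -1], [-0.012, -0.005, -0.0435, -8.5, -1], [-0.012, 0.0015, -0.044, -8.5, -1], [-0.012, 0.008, -0.043, -8.5, -1], [-0.0105, -0.0125, -0.04, -8.5, -1], [-0.01, -0.0145, -0.042, -8.5, -1], [-0.01, -0.0085, -0.0435, -8.5, -1], [-0.01, -0.002, -0.044, -8.5, -1], [-0.0065, -0.0145, -0.0405, -8.5, -1]]]}}

```text
time: 2.8
tool_pos: [0.293, 0.1383, 0.3071]
tool_rot: [0.727, 1.559, -0.58]
contact_force: [-0.1, 0.0, 0.9]
opening: 0.0003
```

```bash
python3 st.py; python3 -c "
from plan import *
plan([(.15,.32,.36),(-.2,.5,.40),(-.31,.8,.40)],step=.048)"
```

```text
2.8 q [ 0.2125 -0.1253  1.7588 -0.0086  1.4996 -0.0517] p [0.293  0.1383 0.3071] F [-0.0987  0.0348  0.8566] 0.0003057081473991331
[[ 0.0101  0.9651  0.2616]
 [-0.0066  0.2617 -0.9651]
 [-0.9999  0.008   0.009 ]]
case pos [0.2477 0.2116 0.3071]
tool axes in case
 [[-0.009   0.0041 -1.    ]
 [-0.0081 -1.     -0.004 ]
 [-0.9999  0.008   0.009 ]]
20
[[-0.0112, -0.0181, -0.0426, 0.0, -1], [-0.0112, -0.0181, -0.0426, 0.0, -1], [-0.0112, -0.0181, -0.0426, 0.0, -1], [-0.0112, -0.0181, -0.0426, 0.0, -1], [-0.011, -0.0184, -0.0424, 0.0, -1], [-0.0054, -0.035, -0.0319, 0.0, -1], [-0.0054, -0.035, -0.0319, 0.0, -1], [-0.0054, -0.035, -0.0319, 0.0, -1], [-0.0054, -0.035, -0.0319, 0.0, -1], [-0.0054, -0.035, -0.0319, 0.0, -1]]
[[-0.0054, -0.035, -0.0319, 0.0, -1], [-0.0054, -0.035, -0.0319, 0.0, -1], [-0.0054, -0.035, -0.0319, 0.0, -1], [-0.0019, -0.0131, -0.0429, 0.0, -1], [-0.0005, -0.0041, -0.0474, 0.0, -1], [-0.0005, -0.0041, -0.0474, 0.0, -1], [-0.0005, -0.0041, -0.0474, 0.0, -1], [-0.0005, -0.0041, -0.0474, 0.0, -1], [-0.0005, -0.0041, -0.0474, 0.0, -1], [-0.0005, -0.0041, -0.0474, 0.0, -1]]
```

Request:
{"name": "play_rows", "arguments": {"moves": [[[-0.011, -0.018, -0.0425, 0, -1], [-0.011, -0.018, -0.0425, 0, -1], [-0.011, -0.018, -0.0425, 0, -1], [-0.011, -0.018, -0.0425, 0, -1], [-0.011, -0.018, -0.0425, 0, -1], [-0.0055, -0.035, -0.032, 0, -1], [-0.0055, -0.035, -0.032, 0, -1], [-0.0055, -0.035, -0.032, 0, -1], [-0.0055, -0.035, -0.032, 0, -1], [-0.0055, -0.035, -0.032, 0, -1]]]}}

```text
time: 3.8
tool_pos: [-0.0787, 0.4384, 0.3888]
tool_rot: [1.339, 1.556, 0.038]
contact_force: [0.7, 1.5, 0.1]
opening: 0.0001
```

Request:
{"name": "play_rows", "arguments": {"moves": [[[-0.0055, -0.035, -0.032, 0, -1], [-0.0055, -0.035, -0.032, 0, -1], [-0.0055, -0.035, -0.032, 0, -1], [-0.0055, -0.015, -0.043, 0, -1], [-0.0055, -0.004, -0.048, 0, -1], [-0.0055, -0.004, -0.048, 0, -1], [-0.0055, -0.004, -0.048, 0, -1], [-0.0055, -0.004, -0.048, 0, -1], [-0.0055, -0.004, -0.048, 0, -1], [-0.0055, -0.004, -0.048, 0, -1]]]}}

```text
time: 4.8
tool_pos: [-0.2999, 0.6993, 0.3686]
tool_rot: [3.069, 1.51, 1.777]
contact_force: [1.3, -0.4, -0.1]
opening: 0.0004
```

```bash
python3 st.py
```

```text
4.8 q [ 1.8782  0.9121  0.0376 -0.0073  2.131   1.5945] p [-0.2999  0.6993  0.3686] F [ 1.2522 -0.3719 -0.1227] 0.00041113053767127
[[-0.0125  0.9612  0.2756]
 [ 0.0598  0.2759 -0.9593]
 [-0.9981  0.0045 -0.0609]]
case pos [0.9425 0.6399 0.3686]
tool axes in case
 [[ 0.061   0.0188 -0.998 ]
 [-0.0033 -0.9998 -0.019 ]
 [-0.9981  0.0045 -0.0609]]
```

Request:
{"name": "play_rows", "arguments": {"moves": [[[0, 0, -0.05, 0, -1], [0, 0, -0.05, 0, -1], [0, 0, -0.05, 0, -1], [0, 0, -0.05, 0, -1], [0, 0, -0.05, 0, -1], [0, 0, -0.05, 0, -1], [0, 0, -0.05, 0, -1], [0, 0, -0.05, 0, -1], [0, 0, -0.05, 0, -1], [0, 0, -0.05, 0, -1]]]}}

```text
time: 5.8
tool_pos: [-0.3178, 0.873, 0.271]
tool_rot: [-3.076, 1.212, 1.917]
contact_force: [0.0, -0.4, 0.3]
opening: 0.0006
```

```bash
python3 st.py
```

```text
5.8 q [1.8254 1.0666 0.0375 0.0325 1.6796 1.5536] p [-0.3178  0.873   0.271 ] F [ 0.0011 -0.3699  0.3445] 0.0006431432814633383
[[-0.1194  0.9593  0.2558]
 [ 0.3306  0.2814 -0.9008]
 [-0.9362 -0.023  -0.3508]]
case pos [1.115  0.6123 0.271 ]
tool axes in case
 [[ 0.3502  0.0246 -0.9363]
 [ 0.0302 -0.9994 -0.015 ]
 [-0.9362 -0.023  -0.3508]]
```

Request:
{"name": "play_rows", "arguments": {"moves": [[[0, 0, -0.05, 0, -1], [0, 0, -0.05, 0, -1], [0, 0, -0.05, 0, -1], [0, 0, -0.05, 0, -1], [-0.01, 0, 0.045, 0, -1], [-0.01, 0, 0.045, 0, -1], [-0.01, 0, 0.045, 0, -1], [-0.01, 0, 0.045, 0, -1], [-0.01, 0, 0.045, 0, -1], [-0.01, 0, 0.045, 0, -1]]]}}

```text
time: 6.8
tool_pos: [-0.2639, 0.7268, 0.2205]
tool_rot: [-3.075, 1.079, 1.916]
contact_force: [-0.3, 0.1, 0.2]
opening: 0.0004
```

```bash
python3 st.py
```

```text
6.8 q [1.7941 0.5106 1.3055 0.0775 0.8387 1.477 ] p [-0.2639  0.7268  0.2205] F [-0.2633  0.0947  0.1668] 0.00043071942043739744
[[-0.1598  0.9585  0.2359]
 [ 0.4439  0.2832 -0.8501]
 [-0.8817 -0.0312 -0.4708]]
case pos [0.9599 0.598  0.2205]
tool axes in case
 [[ 0.4701  0.0266 -0.8822]
 [ 0.04   -0.9992 -0.0088]
 [-0.8817 -0.0312 -0.4708]]
```

```bash
python3 -c "
from plan import *
plan([(.40,.12,.31),(.19,.03,.30)],step=.047,case=True)"
```

```text
21
[[-0.0225, 0.0287, 0.0284, 0.0, -1], [-0.0225, 0.0287, 0.0284, 0.0, -1], [-0.0225, 0.0287, 0.0284, 0.0, -1], [-0.0225, 0.0287, 0.0284, 0.0, -1], [-0.0225, 0.0287, 0.0284, 0.0, -1], [-0.0225, 0.0287, 0.0284, 0.0, -1], [-0.0225, 0.0287, 0.0284, 0.0, -1], [-0.0225, 0.0287, 0.0284, 0.0, -1], [-0.0225, 0.0287, 0.0284, 0.0, -1], [-0.0225, 0.0287, 0.0284, 0.0, -1]]
[[-0.0225, 0.0287, 0.0284, 0.0, -1], [-0.0225, 0.0287, 0.0284, 0.0, -1], [-0.0225, 0.0287, 0.0284, 0.0, -1], [-0.0225, 0.0287, 0.0284, 0.0, -1], [-0.0225, 0.0287, 0.0284, 0.0, -1], [-0.0225, 0.0287, 0.0284, 0.0, -1], [-0.0191, 0.0177, 0.038, 0.0, -1], [-0.0189, 0.0171, 0.0385, 0.0, -1], [-0.0189, 0.0171, 0.0385, 0.0, -1], [-0.0189, 0.0171, 0.0385, 0.0, -1]]
[[-0.0189, 0.0171, 0.0385, 0.0, -1]]
```

Request:
{"name": "play_rows", "arguments": {"moves": [[[-0.0225, 0.0285, 0.0285, 0, -1], [-0.0225, 0.0285, 0.0285, 0, -1], [-0.0225, 0.0285, 0.0285, 0, -1], [-0.0225, 0.0285, 0.0285, 0, -1], [-0.0225, 0.0285, 0.0285, 0, -1], [-0.0225, 0.0285, 0.0285, 0, -1], [-0.0225, 0.0285, 0.0285, 0, -1], [-0.0225, 0.0285, 0.0285, 0, -1], [-0.0225, 0.0285, 0.0285, 0, -1], [-0.0225, 0.0285, 0.0285, 0, -1]]]}}

```text
time: 7.8
tool_pos: [0.1205, 0.4497, 0.2767]
tool_rot: [-3.081, 1.083, 1.923]
contact_force: [0.8, 0.4, -0.4]
opening: 0.0004
```

```bash
python3 st.py;python3 -c "
from plan import *
plan([(.40,.12,.31),(.19,.03,.30)],step=.049,case=True)"
```

```text
7.8 q [ 0.8109 -0.034   1.8711  0.4844  1.1234  0.3463] p [0.1205 0.4497 0.2767] F [ 0.762   0.43   -0.3903] 0.0004241415389214825
[[-0.1614  0.9553  0.2475]
 [ 0.4397  0.2942 -0.8486]
 [-0.8835 -0.0281 -0.4675]]
case pos [0.5931 0.298  0.2767]
tool axes in case
 [[ 0.4664  0.038  -0.8838]
 [ 0.0426 -0.9989 -0.0204]
 [-0.8835 -0.0281 -0.4675]]
11
[[-0.0215, 0.0287, 0.0269, 0.0, -1], [-0.0215, 0.0287, 0.0269, 0.0, -1], [-0.0215, 0.0287, 0.0269, 0.0, -1], [-0.0215, 0.0287, 0.0269, 0.0, -1], [-0.0215, 0.0287, 0.0269, 0.0, -1], [-0.0212, 0.0275, 0.028, 0.0, -1], [-0.0182, 0.0161, 0.0377, 0.0, -1], [-0.0182, 0.0161, 0.0377, 0.0, -1], [-0.0182, 0.0161, 0.0377, 0.0, -1], [-0.0182, 0.0161, 0.0377, 0.0, -1]]
[[-0.0182, 0.0161, 0.0377, 0.0, -1]]
```

Request:
{"name": "play_rows", "arguments": {"moves": [[[-0.0215, 0.0285, 0.027, 0, -1], [-0.0215, 0.0285, 0.027, 0, -1], [-0.0215, 0.0285, 0.027, 0, -1], [-0.0215, 0.0285, 0.027, 0, -1], [-0.0215, 0.0285, 0.027, 0, -1], [-0.021, 0.0275, 0.028, 0, -1], [-0.018, 0.016, 0.0375, 0, -1], [-0.018, 0.016, 0.0375, 0, -1], [-0.018, 0.016, 0.0375, 0, -1], [-0.018, 0.016, 0.0375, 0, -1]]]}}

```text
time: 8.8
tool_pos: [0.4674, 0.1495, 0.3061]
tool_rot: [-3.105, 1.082, 1.899]
contact_force: [0.3, 1.1, 0.6]
opening: 0.0004
```

```bash
python3 st.py;python3 - <<'E'
from plan import *
import cv2
for n in("scene","top"):cv2.imwrite(f"pics/{n}1.png",robot.read_camera(n)[:,:,::-1])
E
```

```text
8.8 q [-0.1572  0.2884  1.4112  0.4306  1.6748 -0.4541] p [0.4674 0.1495 0.3061] F [0.2902 1.0853 0.5678] 0.0004296424620081319
[[-0.1513  0.9564  0.2496]
 [ 0.4444  0.2914 -0.8471]
 [-0.883  -0.0173 -0.4691]]
case pos [0.2136 0.0402 0.3061]
tool axes in case
 [[ 0.4684  0.035  -0.8828]
 [ 0.0317 -0.9992 -0.0228]
 [-0.883  -0.0173 -0.4691]]
```

View pics/scene1.png

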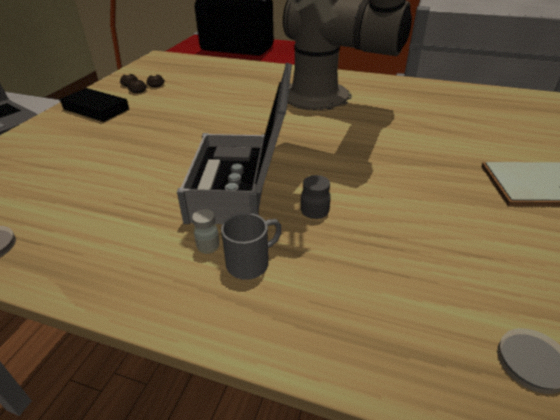

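View pics/top1.png

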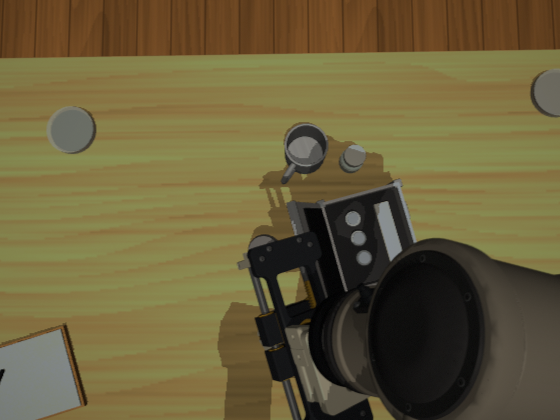

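Run:
```python
import cv2
from h import *
a=cv2.imread("pics/scene1.png")
S=cam("scene");T=cam("top");print(proj(S,[.4674,.1495,.3061]),proj(T,[.4674,.1495,.3061]))
a=a[0:220,200:440];a=cv2.convertScaleAbs(cv2.resize(a,None,fx=2.5,fy=2.5,interpolation=cv2.INTER_CUBIC),alpha=2.2)
b=cv2.imread("pics/top1.png")[180:420,200:440];b=cv2.convertScaleAbs(cv2.resize(b,None,fx=2.5,fy=2.5,interpolation=cv2.INTER_CUBIC),alpha=2.2)
cv2.imwrite("pics/z1.png",a);cv2.imwrite("pics/z2.png",b)
```

```text
[337.3996  41.5306] [251.3579 337.6202]
```

View pics/z1.png

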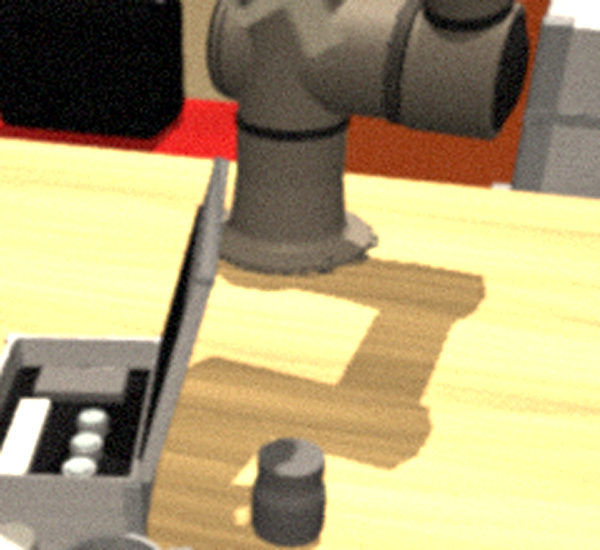

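View pics/z2.png

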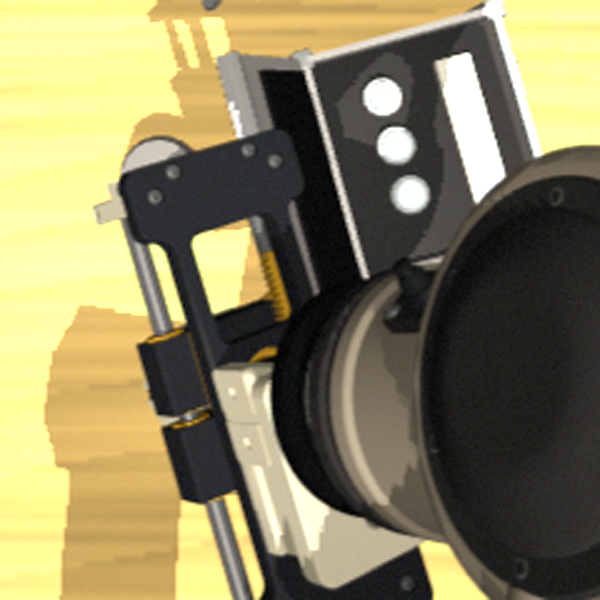

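Run:
```python
import cv2
from h import *
o=robot.observe();im=robot.read_camera("wrist");W=cam("wrist")
cv2.imwrite("pics/w1.png",cv2.convertScaleAbs(im[:,:,::-1],alpha=1.6))
R=Rn.from_euler("xyz",o["tool_rot"]).as_matrix()
print(proj(W,o["tool_pos"]),proj(W,o["tool_pos"]-R[:,0]*.05),o["tool_pos"])
V=W[1];print("cam pos",-V[:3,:3].T@V[:3,3])
```

```text
[278.5352 247.655 ] [279.3559 293.6218] [0.4694 0.1473 0.3046]
cam pos [0.4757 0.1342 0.5072]
```

View pics/w1.png

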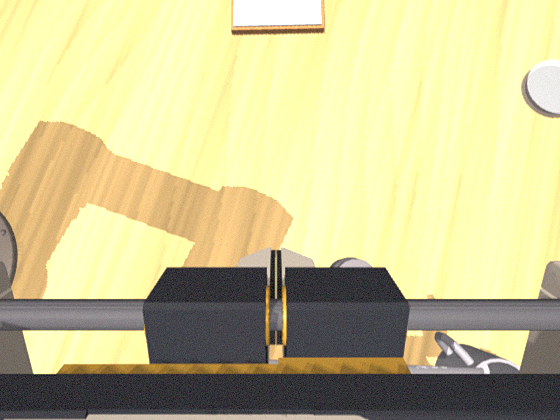

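```bash
python3 st.py; python3 -c "
from plan import *
plan([(.180,.03,.2275)],step=.022,case=True)
plan([(.02+C@(robot.observe()['tool_pos']-C0))*0+(C@(robot.observe()['tool_pos']-C0))+np.array([-.003,0,0])],case=True)
"
```

```text
8.95 q [-0.1577  0.2898  1.4122  0.4309  1.6732 -0.4516] p [0.4678 0.1494 0.3051] F [-0.446   1.3271 -0.3713] 0.0004408970067477071
[[-0.1516  0.9574  0.2458]
 [ 0.4448  0.2881 -0.848 ]
 [-0.8827 -0.0193 -0.4696]]
case pos [0.2133 0.0399 0.3051]
tool axes in case
 [[ 0.4689  0.0316 -0.8827]
 [ 0.0318 -0.9993 -0.0189]
 [-0.8827 -0.0193 -0.4696]]
4
[[0.0131, 0.0026, 0.0165, 0.0, -1], [0.0131, 0.0026, 0.0165, 0.0, -1], [0.0131, 0.0026, 0.0165, 0.0, -1], [0.0131, 0.0026, 0.0165, 0.0, -1]]
1
[[-0.0014, -0.0001, 0.0026, 0.0, -1]]
```

Request:
{"name": "play_rows", "arguments": {"moves": [[[0.013, 0.0025, 0.0165, 0, -1], [0.013, 0.0025, 0.0165, 0, -1], [0.013, 0.0025, 0.0165, 0, -1], [0.013, 0.0025, 0.0165, 0, -1], [-0.0014, 0, 0.0026, 0, -1], [-0.0014, 0, 0.0026, 0, -1], [-0.0014, 0, 0.0026, 0, -1], [-0.0014, 0, 0.0026, 0, -1], [-0.0014, 0, 0.0026, 0, -1], [-0.0014, 0, 0.0026, 0, -1]]]}}

```text
time: 9.95
tool_pos: [0.4888, 0.1079, 0.2323]
tool_rot: [-3.119, 1.083, 1.892]
contact_force: [0.1, -0.3, -0.6]
opening: 0.0008
```

```bash
python3 st.py
```

```text
9.95 q [-0.2276  0.3776  1.4852  0.4112  1.5502 -0.5909] p [0.4888 0.1079 0.2323] F [ 0.086  -0.2865 -0.5654] 0.000771941160156236
[[-0.1477  0.9551  0.2567]
 [ 0.4444  0.296  -0.8455]
 [-0.8836 -0.0108 -0.4681]]
case pos [0.1679 0.0303 0.2323]
tool axes in case
 [[ 0.4674  0.0398 -0.8831]
 [ 0.0281 -0.9992 -0.0301]
 [-0.8836 -0.0108 -0.4681]]
```

Request:
{"name": "play_rows", "arguments": {"moves": [[[-0.0012, 0, 0.0039, 0, -1], [-0.0012, 0, 0.0039, 0, -1], [-0.0012, 0, 0.0039, 0, -1], [-0.0012, 0, 0.0039, 0, -1], [-0.0014, 0, 0.0026, 0, -1], [-0.0014, 0, 0.0026, 0, -1], [-0.0014, 0, 0.0026, 0, -1], [-0.0014, 0, 0.0026, 0, -1], [-0.0014, 0, 0.0026, 0, -1], [-0.0014, 0, 0.0026, 0, -1]]]}}

```text
time: 10.95
tool_pos: [0.4998, 0.0725, 0.2293]
tool_rot: [-3.119, 1.084, 1.891]
contact_force: [0.2, -0.3, 0.7]
opening: 0.0003
```

```bash
python3 st.py
```

```text
10.95 q [-0.2856  0.4072  1.4478  0.3952  1.5788 -0.6386] p [0.4998 0.0725 0.2293] F [ 0.1542 -0.305   0.7063] 0.0003066051649495175
[[-0.1472  0.9553  0.2563]
 [ 0.4445  0.2954 -0.8457]
 [-0.8836 -0.0106 -0.4681]]
case pos [0.1308 0.0288 0.2293]
tool axes in case
 [[ 0.4674  0.0392 -0.8832]
 [ 0.0277 -0.9992 -0.0297]
 [-0.8836 -0.0106 -0.4681]]
```

```bash
cat > look.py <<'E'
import cv2,sys
from h import *
n=sys.argv[1]
a=robot.read_camera("scene")[:,:,::-1][40:240,170:370];cv2.imwrite(f"pics/z{n}.png",cv2.convertScaleAbs(cv2.resize(a,None,fx=3,fy=3,interpolation=cv2.INTER_CUBIC),alpha=2.2))
E
python3 look.py 3
```

```text
(no output)
```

View pics/z3.png

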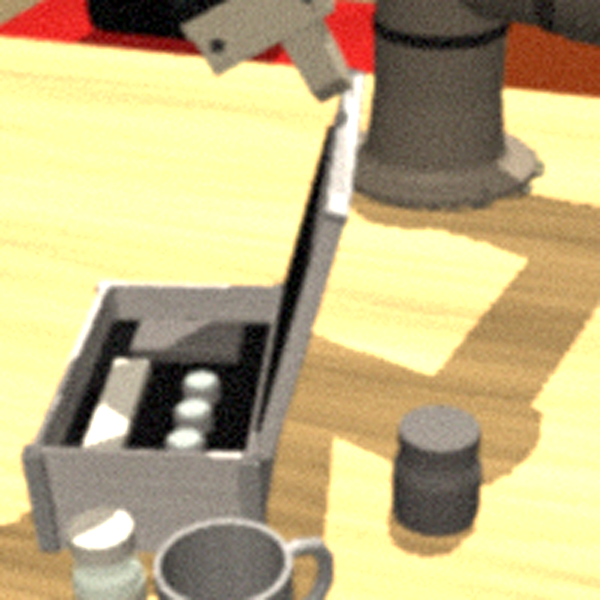

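Run:
```python
from plan import *
S=cam("scene");z=lambda u:(np.array(u)-[170,40])*3
o=robot.observe();p=o["tool_pos"];R=Rn.from_euler("xyz",o["tool_rot"]).as_matrix()
for s in(0,.02,.04,.06):
  print(s,z(proj(S,p-s*R[:,0]-.0095*R[:,2])),z(proj(S,p-s*R[:,0]+.0095*R[:,2])))
for th in(1.85,1.75,1.65):
  f=lambda y,t:C0+C.T@np.array([.07-.17*np.cos(th)+t*np.sin(th),y,.0805+.17*np.sin(th)+t*np.cos(th)])
  print(th,[z(proj(S,f(y,t))) for y in(-.11,.03,.11) for t in(0,.012)])
```

```text
0 [372.1991 130.5619] [345.1034 144.3997]
0.02 [357.2598 102.5091] [329.8938 116.7766]
0.04 [341.8777  73.6248] [314.2371  88.3415]
0.06 [326.0329  43.8717] [298.1134  59.0582]
1.85 [array([321.541 , 211.5264]), array([343.4512, 217.7618]), array([336.8931, 113.2282]), array([355.5742, 118.7289]), array([343.8035,  68.9814]), array([361.0336,  74.1313])]
1.75 [array([289.9952, 204.1127]), array([312.4981, 208.3113]), array([310.002 , 106.7201]), array([329.1912, 110.382 ]), array([319.0034,  62.901 ]), array([336.7034,  66.3126])]
1.65 [array([257.881 , 199.6527]), array([280.6432, 201.7387]), array([282.6081, 102.8722]), array([302.0349, 104.6332]), array([293.7322,  59.3332]), array([311.658 ,  60.9501])]
```

Run:
```python
import cv2
a=cv2.imread("pics/z3.png")[0:260,200:460]
cv2.imwrite("pics/z3b.png",cv2.resize(a,None,fx=2.2,fy=2.2))
```

```text
(no output)
```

View pics/z3b.png

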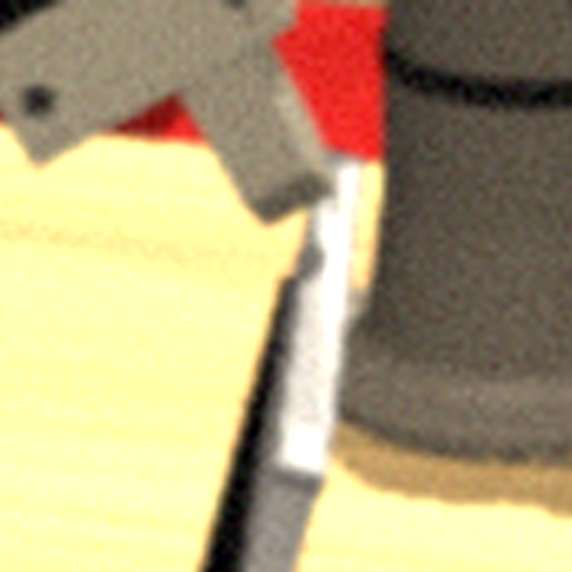

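Run:
```python
from plan import *
S=cam("scene");z=lambda u:(np.array(u)-[170,40])*3
o=robot.observe();p=o["tool_pos"];R=Rn.from_euler("xyz",o["tool_rot"]).as_matrix()
for s in(.05,.066):
  print(s,[z(proj(S,p-s*R[:,0]+.09*R[:,1]+w*R[:,2])) for w in (-.0095,.0095)])
```

```text
0.05 [array([330.5802, 116.3793]), array([299.8934, 132.3785])]
0.066 [array([316.3177,  90.4541]), array([285.3571, 106.9083])]
```

Request:
{"name": "play_rows", "arguments": {"moves": [[[0.0013, 0, 0.0018, 0, -1], [0.0013, 0, 0.0018, 0, -1], [0.0013, 0, 0.0018, 0, -1], [-0.0014, 0, 0.0026, 0, -1], [-0.0014, 0, 0.0026, 0, -1], [-0.0014, 0, 0.0026, 0, -1], [-0.0014, 0, 0.0026, 0, -1], [-0.0014, 0, 0.0026, 0, -1], [-0.0014, 0, 0.0026, 0, -1], [-0.0014, 0, 0.0026, 0, -1]]]}}

```text
time: 12.0
tool_pos: [0.5074, 0.0478, 0.2229]
tool_rot: [-3.119, 1.084, 1.891]
contact_force: [0.3, -0.3, 1.4]
opening: -0.0001
```

```bash
python3 st.py; python3 look.py 4
```

```text
12.0 q [-0.3237  0.4334  1.4242  0.3839  1.5901 -0.6734] p [0.5074 0.0478 0.2229] F [ 0.3281 -0.2909  1.4324] -8.825405003454569e-05
[[-0.1471  0.9553  0.2564]
 [ 0.4443  0.2954 -0.8458]
 [-0.8837 -0.0105 -0.4679]]
case pos [0.105  0.0278 0.2229]
tool axes in case
 [[ 0.4672  0.0392 -0.8833]
 [ 0.0276 -0.9992 -0.0297]
 [-0.8837 -0.0105 -0.4679]]
```

View pics/z4.png

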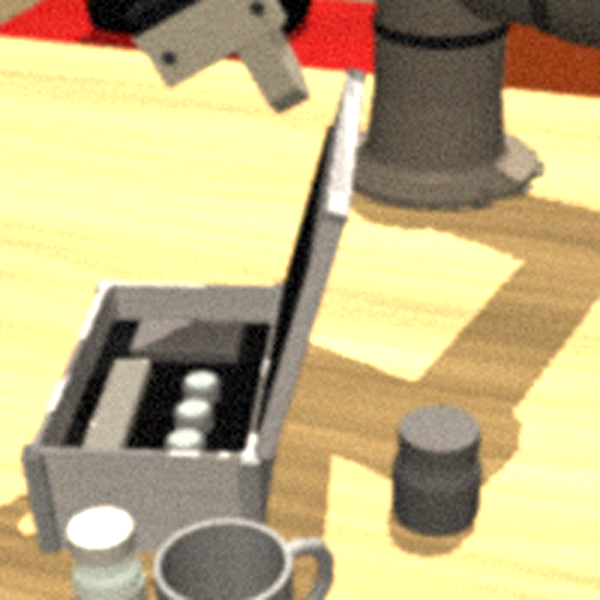

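Run:
```python
import cv2
from plan import *
o=robot.observe();W=cam("wrist");im=robot.read_camera("wrist")
b=im[:,:,::-1][150:420,150:450]
cv2.imwrite("pics/w2.png",cv2.convertScaleAbs(cv2.resize(b,None,fx=2.2,fy=2.2,interpolation=cv2.INTER_CUBIC),alpha=1.8))
R=Rn.from_euler("xyz",o["tool_rot"]).as_matrix();p=o["tool_pos"]
z=lambda u:(np.array(u)-150)*2.2
for s in(0,.019,.03,.06):print(s,z(proj(W,p-R[:,0]*s)),z(proj(W,p-R[:,0]*s+.0095*R[:,2])),z(proj(W,p-R[:,0]*s-.0095*R[:,2])))
th=1.85
for y in(-.11,.11):
  for t in (0,.012):print("lid",y,t,z(proj(W,C0+C.T@np.array([.07-.17*np.cos(th)+t*np.sin(th),y,.0805+.17*np.sin(th)+t*np.cos(th)]))))
print("can",z(proj(W,[.5651,.148,.07])))
```

```text
0 [279.0047 205.2983] [279.0238 238.0682] [278.985 171.596]
0.019 [279.2953 236.7013] [279.3119 272.1833] [279.2782 200.1084]
0.03 [279.4914 257.8905] [279.5059 295.15  ] [279.4765 219.3926]
0.06 [280.1712 331.3401] [280.1754 374.4346] [280.1668 286.5234]
lid -0.11 0 [861.9733 167.2421]
lid -0.11 0.012 [847.0328 122.0161]
lid 0.11 0 [-59.8236 134.7276]
lid 0.11 0.012 [-48.4681  91.3499]
can [458.0138  64.8301]
```

View pics/w2.png

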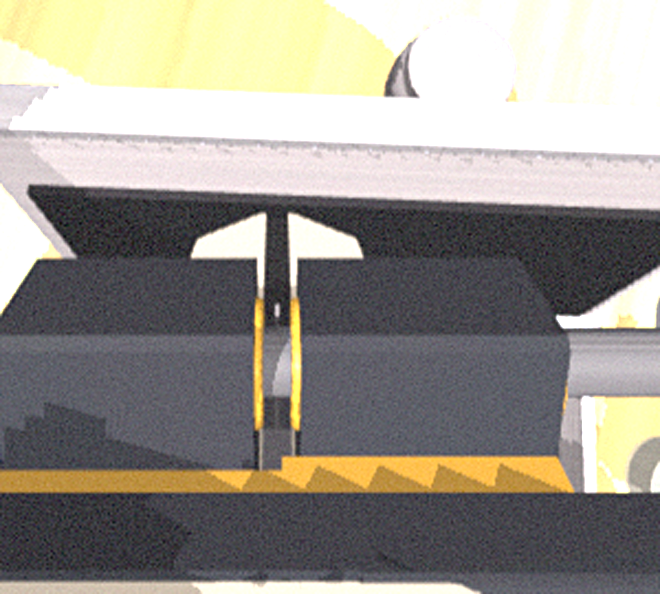

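```bash
python3 -c "
from plan import *
plan([(.107,.028,.253),(.188,.03,.255),(.183,.03,.209)],step=.027,case=True)"
```

```text
6
[[-0.0223, -0.0004, -0.0139, 0.0, -1], [0.0065, 0.0002, -0.022, 0.0, -1], [0.0117, 0.0004, -0.0235, 0.0, -1], [0.0117, 0.0004, -0.0235, 0.0, -1], [0.0194, 0.0002, 0.0056, 0.0, -1], [0.0218, 0.0002, 0.0147, 0.0, -1]]
```

Request:
{"name": "play_rows", "arguments": {"moves": [[[-0.0265, 0, -0.014, 0, -1], [0.0065, 0, -0.022, 0, -1], [0.0117, 0, -0.0235, 0, -1], [0.0117, 0, -0.0235, 0, -1], [0.0205, 0, 0.006, 0, -1], [0.0235, 0, 0.0145, 0, -1], [0, 0, 0, 0, -1], [-0.0014, 0, 0.0026, 0, -1], [-0.0014, 0, 0.0026, 0, -1], [-0.0014, 0, 0.0026, 0, -1]]]}}

```text
time: 13.1
tool_pos: [0.4878, 0.1155, 0.2139]
tool_rot: [-3.13, 1.085, 1.88]
contact_force: [-0.2, 0.3, -0.1]
opening: 0.0008
```

```bash
python3 st.py; python3 look.py 5
```

```text
13.1 q [-0.2153  0.3866  1.5237  0.4174  1.4969 -0.6004] p [0.4878 0.1155 0.2139] F [-0.2205  0.2855 -0.0833] 0.0007724274246999363
[[-0.1422  0.9557  0.2578]
 [ 0.445   0.2944 -0.8458]
 [-0.8842 -0.0056 -0.4671]]
case pos [0.1755 0.0292 0.2139]
tool axes in case
 [[ 0.4666  0.0381 -0.8837]
 [ 0.0227 -0.9993 -0.0311]
 [-0.8842 -0.0056 -0.4671]]
```

View pics/z5.png

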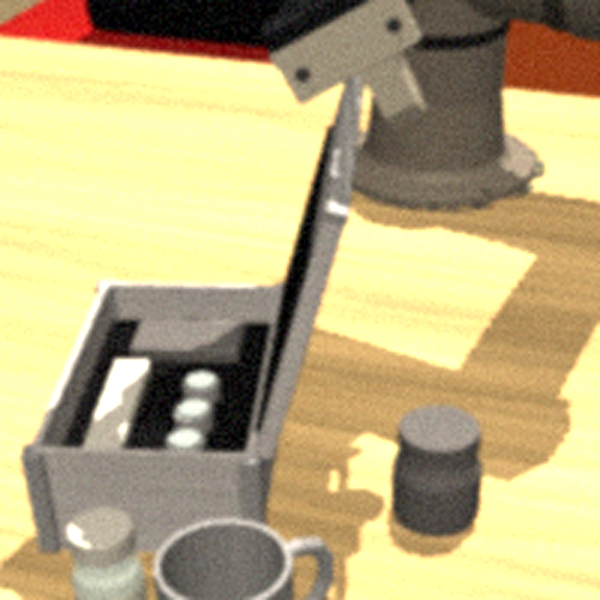

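Run:
```python
from plan import *
S=cam("scene");z=lambda u:(np.array(u)-[170,40])*3
o=robot.observe();p=o["tool_pos"];R=Rn.from_euler("xyz",o["tool_rot"]).as_matrix()
for y in (0,.02):
 for s in(0,.02,.03,.04):
  print(y,s,z(proj(S,p-s*R[:,0]+y*R[:,1]-.0095*R[:,2])),z(proj(S,p-s*R[:,0]+y*R[:,1]+.0095*R[:,2])))
```

```text
0 0 [443.116  155.1764] [415.6898 168.6737]
0 0.02 [429.3757 127.6618] [401.6693 141.5729]
0 0.03 [422.3565 113.6059] [394.5081 127.7308]
0 0.04 [415.2349  99.345 ] [387.2434 113.6885]
0.02 0 [444.6945 168.2882] [416.6843 181.9603]
0.02 0.02 [430.6847 140.3798] [402.3821 154.4803]
0.02 0.03 [423.5245 126.1163] [395.0738 140.4382]
0.02 0.04 [416.2577 111.6403] [387.6575 126.1887]
```

Request:
{"name": "play_rows", "arguments": {"moves": [[[0.0018, 0, 0.0032, 0, -1], [0.0018, 0, 0.0032, 0, -1], [0.0018, 0, 0.0032, 0, -1], [-0.0016, 0, 0.0031, 0, -1], [-0.0016, 0, 0.0031, 0, -1], [-0.0016, 0, 0.0031, 0, -1], [-0.0016, 0, 0.0031, 0, -1], [-0.0016, 0, 0.0031, 0, -1], [-0.0016, 0, 0.0031, 0, -1], [-0.0016, 0, 0.0031, 0, -1]]]}}

```text
time: 14.15
tool_pos: [0.4964, 0.0878, 0.2096]
tool_rot: [-3.137, 1.075, 1.875]
contact_force: [-1.8, 2.6, 5.8]
opening: 0.0004
```

```bash
python3 st.py; python3 look.py 6
```

```text
14.15 q [-0.2668  0.4127  1.4995  0.4121  1.5185 -0.6498] p [0.4964 0.0878 0.2096] F [-1.8028  2.6288  5.7571] 0.00042495305077274267
[[-0.1426  0.9551  0.2599]
 [ 0.4536  0.2964 -0.8405]
 [-0.8797 -0.002  -0.4755]]
case pos [0.1465 0.0281 0.2096]
tool axes in case
 [[ 0.475   0.0402 -0.8791]
 [ 0.0209 -0.9992 -0.0344]
 [-0.8797 -0.002  -0.4755]]
```

View pics/z6.png

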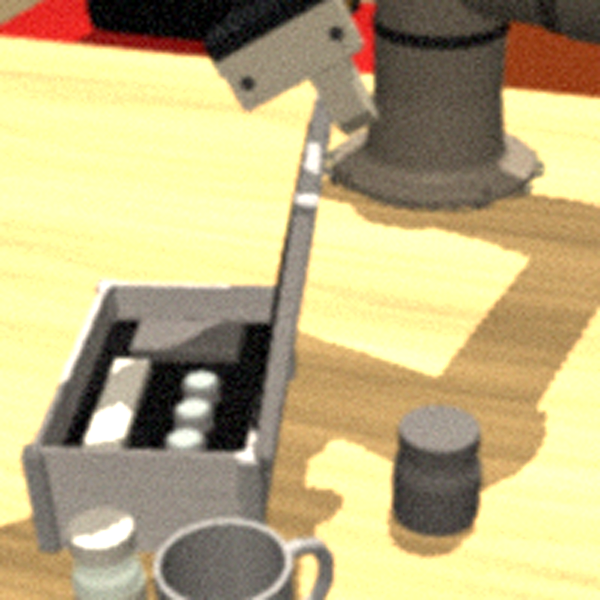

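Request:
{"name": "play_rows", "arguments": {"moves": [[[-0.0023, 0, 0.0033, 0, -1], [-0.0023, 0, 0.0033, 0, -1], [-0.0023, 0, 0.0033, 0, -1], [-0.0023, 0, 0.0033, 0, -1], [-0.0023, 0, 0.0033, 0, -1], [-0.0023, 0, 0.0033, 0, -1], [-0.0023, 0, 0.0033, 0, -1], [-0.0023, 0, 0.0033, 0, -1], [-0.0023, 0, 0.0033, 0, -1], [-0.0023, 0, 0.0033, 0, -1]]]}}

```text
time: 15.2
tool_pos: [0.5092, 0.0454, 0.2138]
tool_rot: [-3.135, 1.076, 1.877]
contact_force: [-0.4, 1.0, -0.9]
opening: 0.0002
```

```bash
python3 st.py; python3 look.py 7
```

```text
15.2 q [-0.3323  0.4445  1.436   0.3911  1.5722 -0.6935] p [0.5092 0.0454 0.2138] F [-0.4042  1.0096 -0.907 ] 0.00024575139034990447
[[-0.1432  0.9552  0.259 ]
 [ 0.4527  0.2959 -0.8411]
 [-0.8801 -0.0032 -0.4748]]
case pos [0.1022 0.0266 0.2138]
tool axes in case
 [[ 0.4743  0.0397 -0.8794]
 [ 0.0217 -0.9992 -0.0334]
 [-0.8801 -0.0032 -0.4748]]
```

View pics/z7.png

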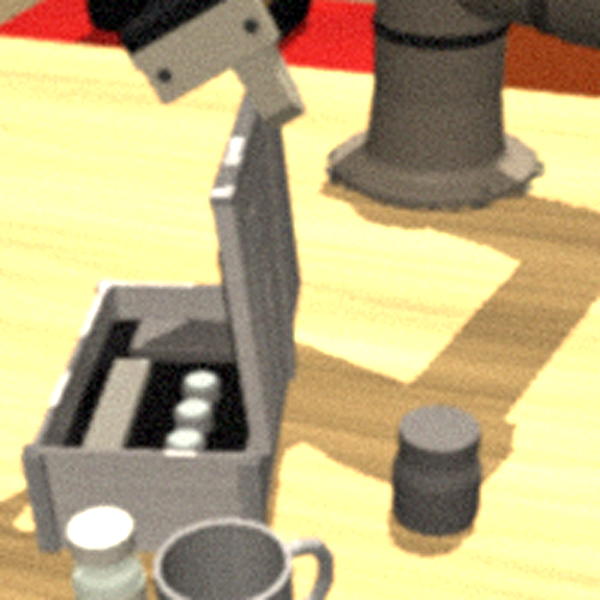

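Request:
{"name": "play_rows", "arguments": {"moves": [[[-0.0023, 0, 0.0033, 0, -1], [-0.0023, 0, 0.0033, 0, -1], [-0.0023, 0, 0.0033, 0, -1], [-0.0023, 0, 0.0033, 0, -1], [-0.0023, 0, 0.0033, 0, -1], [-0.0023, 0, 0.0033, 0, -1], [-0.045, 0, 0, 0, -1], [-0.021, -0.002, 0.0395, 0, -1], [-0.021, -0.002, 0.0395, 0, -1], [0, 0, 0.02, 0, -1]]]}}

```text
time: 16.25
tool_pos: [0.5523, -0.1067, 0.2489]
tool_rot: [-3.139, 1.08, 1.877]
contact_force: [-1.0, -0.5, -0.7]
opening: 0.0003
```

```bash
python3 st.py; python3 look.py 8
```

```text
16.25 q [-0.5288  0.5869  1.0961  0.3329  1.8221 -0.8089] p [ 0.5523 -0.1067  0.2489] F [-1.0411 -0.4578 -0.6521] 0.0002901565746007972
[[-0.1422  0.9541  0.2635]
 [ 0.4497  0.2994 -0.8415]
 [-0.8818 -0.0012 -0.4716]]
case pos [-0.0559  0.0242  0.2489]
tool axes in case
 [[ 0.4711  0.0434 -0.881 ]
 [ 0.0215 -0.9991 -0.0377]
 [-0.8818 -0.0012 -0.4716]]
```

View pics/z8.png

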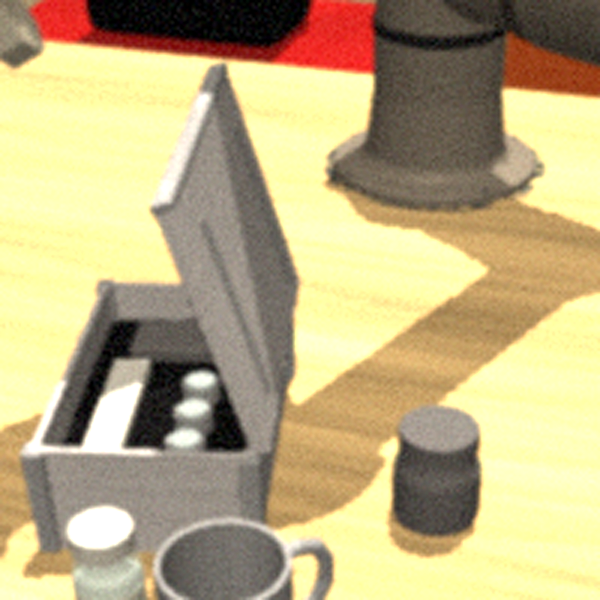

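```bash
cat > lid.py <<'E'
from plan import *
S=cam("scene")
def tab():
  for th in np.arange(0,1.5,.05):
    f=lambda y,t:C0+C.T@np.array([.07-.17*np.cos(th)+t*np.sin(th),y,.0805+.17*np.sin(th)+t*np.cos(th)])
    print("%.2f"%th,*[((proj(S,f(y,t))-[170,40])*3).round(0) for y,t in((-.11,0),(-.11,.012),(.11,0),(.11,.012))])
E
python3 -c "
from lid import *
tab()"
```

```text
0.00 [-24. 451.] [-28. 435.] [ 60. 282.] [ 58. 267.]
0.05 [-26. 440.] [-29. 424.] [ 59. 272.] [ 57. 257.]
0.10 [-28. 429.] [-30. 412.] [ 58. 261.] [ 57. 247.]
0.15 [-29. 417.] [-30. 401.] [ 57. 251.] [ 57. 237.]
0.20 [-29. 406.] [-29. 389.] [ 58. 241.] [ 59. 226.]
0.25 [-28. 394.] [-27. 378.] [ 59. 231.] [ 60. 216.]
0.30 [-27. 383.] [-25. 367.] [ 60. 221.] [ 63. 206.]
0.35 [-25. 371.] [-22. 355.] [ 62. 210.] [ 65. 196.]
0.40 [-23. 360.] [-18. 344.] [ 65. 200.] [ 69. 186.]
0.45 [-19. 349.] [-14. 333.] [ 68. 190.] [ 73. 176.]
0.50 [-15. 338.] [ -9. 322.] [ 72. 181.] [ 78. 167.]
0.55 [-10. 327.] [ -3. 311.] [ 76. 171.] [ 83. 157.]
0.60 [ -5. 316.] [  4. 301.] [ 81. 162.] [ 89. 148.]
0.65 [  2. 306.] [ 12. 291.] [ 87. 152.] [ 95. 139.]
0.70 [  9. 295.] [ 20. 281.] [ 93. 143.] [102. 131.]
0.75 [ 17. 285.] [ 29. 272.] [100. 135.] [110. 123.]
0.80 [ 26. 276.] [ 39. 263.] [107. 126.] [118. 115.]
0.85 [ 35. 267.] [ 49. 254.] [115. 118.] [127. 107.]
0.90 [ 45. 258.] [ 60. 246.] [123. 111.] [136. 100.]
0.95 [ 56. 250.] [ 72. 238.] [132. 104.] [145.  94.]
1.00 [ 67. 242.] [ 84. 231.] [142.  97.] [155.  88.]
1.05 [ 79. 235.] [ 97. 225.] [151.  90.] [166.  82.]
1.10 [ 92. 228.] [110. 219.] [162.  85.] [177.  77.]
1.15 [105. 222.] [124. 214.] [172.  79.] [188.  72.]
1.20 [119. 217.] [139. 209.] [184.  75.] [199.  68.]
1.25 [133. 212.] [154. 206.] [195.  71.] [211.  65.]
1.30 [148. 208.] [169. 202.] [207.  67.] [223.  62.]
1.35 [163. 204.] [184. 200.] [219.  64.] [236.  60.]
1.40 [178. 202.] [200. 198.] [231.  62.] [248.  59.]
1.45 [194. 200.] [216. 198.] [243.  60.] [261.  58.]
```

Request:
{"name": "play_rows", "arguments": {"moves": [[[0.028, -0.001, -0.0047, 0, -1], [0.028, -0.001, -0.0047, 0, -1], [0.028, -0.001, -0.0047, 0, -1], [0, 0, 0, 0, -1], [0, 0, 0, 0, -1], [0, 0, 0, 0, -1], [0, 0, 0, 0, -1], [0, 0, 0, 0, -1], [0, 0, 0, 0, -1], [0, 0, 0, 0, -1]]]}}

```text
time: 17.3
tool_pos: [0.5342, -0.0598, 0.1768]
tool_rot: [-3.135, 1.079, 1.875]
contact_force: [0.7, -0.2, -0.3]
opening: 0.0007
```

```bash
python3 st.py; python3 look.py 9
```

```text
17.3 q [-0.4786  0.5697  1.3277  0.3418  1.6038 -0.828 ] p [ 0.5342 -0.0598  0.1768] F [ 0.6893 -0.1584 -0.2996] 0.0007067270349210434
[[-0.1416  0.9557  0.2582]
 [ 0.4508  0.2944 -0.8427]
 [-0.8813 -0.0029 -0.4725]]
case pos [-0.0059  0.0296  0.1768]
tool axes in case
 [[ 0.4721  0.0381 -0.8807]
 [ 0.0206 -0.9993 -0.0323]
 [-0.8813 -0.0029 -0.4725]]
```

View pics/z9.png

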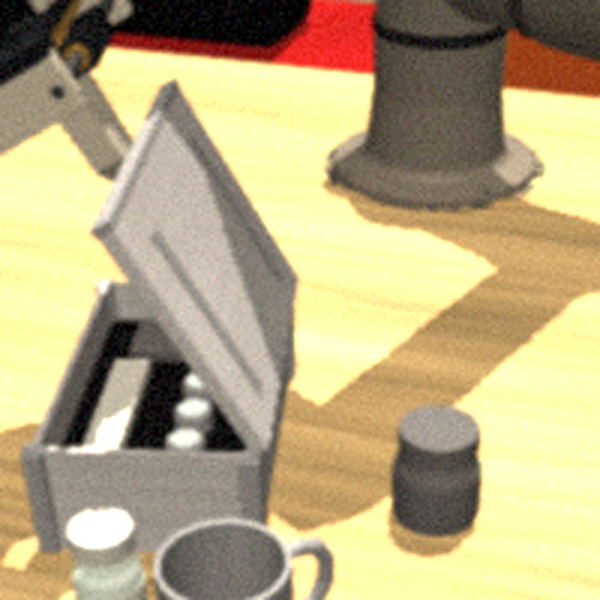

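Request:
{"name": "play_rows", "arguments": {"moves": [[[0, 0, 0, 0, -1], [0.0001, 0, 0.001, 0, -1], [0.0002, 0, 0.0025, 0, -1], [0.0002, 0, 0.003, 0, -1], [0.0002, 0, 0.003, 0, -1], [0.0002, 0, 0.003, 0, -1], [0.0002, 0, 0.002, 0, -1], [0.0001, 0, 0.001, 0, -1], [0, 0, 0, 0, -1], [0, 0, 0, 0, -1]]]}}

```text
time: 18.35
tool_pos: [0.5383, -0.0744, 0.1667]
tool_rot: [-3.133, 1.079, 1.876]
contact_force: [-1.1, -1.4, -2.0]
opening: 0.0002
```

```bash
python3 st.py; python3 look.py 10
```

```text
18.35 q [-0.4958  0.5948  1.3112  0.3348  1.601  -0.845 ] p [ 0.5383 -0.0744  0.1667] F [-1.1129 -1.439  -1.967 ] 0.00023891646379008212
[[-0.142   0.9559  0.257 ]
 [ 0.4502  0.2936 -0.8433]
 [-0.8816 -0.004  -0.472 ]]
case pos [-0.021   0.0294  0.1667]
tool axes in case
 [[ 0.4716  0.0372 -0.881 ]
 [ 0.0211 -0.9993 -0.0309]
 [-0.8816 -0.004  -0.472 ]]
```

View pics/z10.png

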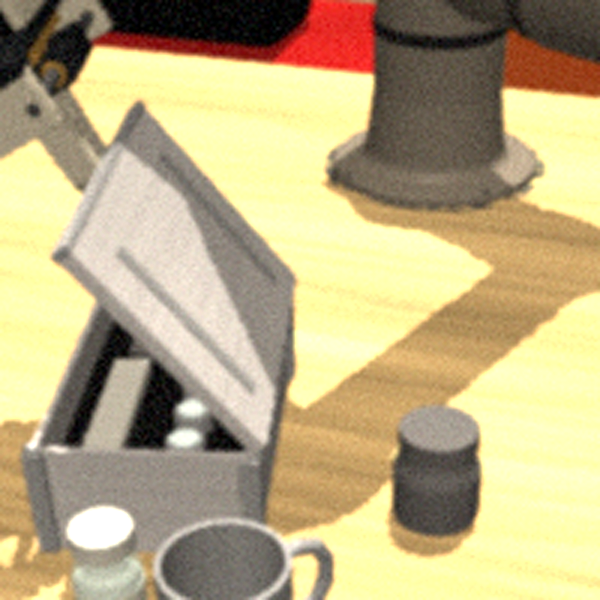

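Request:
{"name": "play_rows", "arguments": {"moves": [[[0, 0, 0, 0, -1], [0, 0, 0, 0, -1], [0, 0, 0, 0, -1], [0, 0, 0, 0, -1], [0, 0, 0, 0, -1], [0, 0, 0, 0, -1], [0, 0, 0, 0, -1], [0, 0, 0, 0, -1], [0, 0, 0, 0, -1], [0, 0, 0, 0, -1]]]}}

```text
time: 19.4
tool_pos: [0.5382, -0.0742, 0.1669]
tool_rot: [-3.133, 1.08, 1.876]
contact_force: [-0.6, -1.0, -1.8]
opening: 0.0003
```

```bash
python3 st.py; python3 look.py 11
```

```text
19.4 q [-0.4954  0.5942  1.3115  0.3347  1.601  -0.8449] p [ 0.5382 -0.0742  0.1669] F [-0.5827 -1.0036 -1.8414] 0.0002639509091298499
[[-0.142   0.9558  0.2574]
 [ 0.4499  0.294  -0.8433]
 [-0.8817 -0.0039 -0.4718]]
case pos [-0.0208  0.0294  0.1669]
tool axes in case
 [[ 0.4713  0.0377 -0.8812]
 [ 0.0212 -0.9993 -0.0314]
 [-0.8817 -0.0039 -0.4718]]
```

View pics/z11.png

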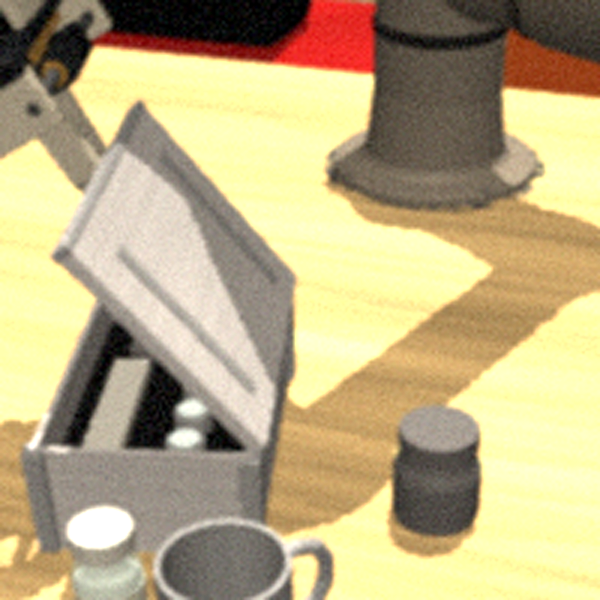

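Request:
{"name": "play_rows", "arguments": {"moves": [[[0.0002, 0, 0.0012, 0, -1], [0.0004, 0, 0.0024, 0, -1], [0.0004, 0, 0.0024, 0, -1], [0.0004, 0, 0.0024, 0, -1], [0.0004, 0, 0.0024, 0, -1], [0.0004, 0, 0.0024, 0, -1], [0.0005, 0, 0.0024, 0, -1], [0.0005, 0, 0.0024, 0, -1], [0.0005, 0, 0.0024, 0, -1], [0.0005, 0, 0.0024, 0, -1]]]}}

```text
time: 20.45
tool_pos: [0.544, -0.0929, 0.1513]
tool_rot: [-3.133, 1.079, 1.876]
contact_force: [0.1, -0.2, -1.4]
opening: 0.0
```

Request:
{"name": "play_rows", "arguments": {"moves": [[[0.0007, 0, 0.0023, 0, -1], [0.0007, 0, 0.0023, 0, -1], [0.0007, 0, 0.0023, 0, -1], [0.0007, 0, 0.0023, 0, -1], [0.0008, 0, 0.0023, 0, -1], [0.0008, 0, 0.0023, 0, -1], [0.0008, 0, 0.0023, 0, -1], [0.0008, 0, 0.0023, 0, -1], [0.0008, 0, 0.0023, 0, -1], [0.0008, 0, 0.0023, 0, -1]]]}}

```text
time: 21.45
tool_pos: [0.5492, -0.1104, 0.132]
tool_rot: [-3.133, 1.079, 1.876]
contact_force: [-1.5, -0.2, -0.9]
opening: 0.0006
```

```bash
python3 st.py; python3 look.py 12
```

```text
21.45 q [-0.5363  0.6696  1.2726  0.3197  1.5788 -0.893 ] p [ 0.5492 -0.1104  0.132 ] F [-1.5396 -0.1742 -0.9271] 0.0005830928496488035
[[-0.142   0.9558  0.2574]
 [ 0.45    0.2939 -0.8433]
 [-0.8816 -0.0039 -0.4719]]
case pos [-0.0587  0.0281  0.132 ]
tool axes in case
 [[ 0.4714  0.0376 -0.8811]
 [ 0.0212 -0.9993 -0.0313]
 [-0.8816 -0.0039 -0.4719]]
```

View pics/z12.png

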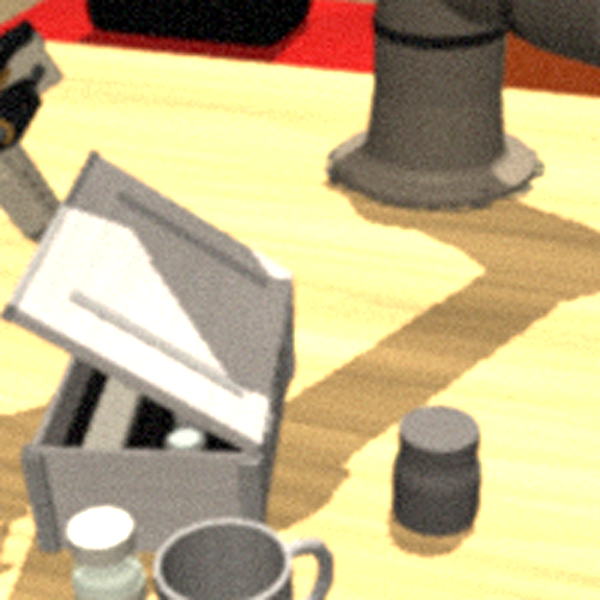

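Request:
{"name": "play_rows", "arguments": {"moves": [[[0.001, 0, 0.0022, 0, -1], [0.001, 0, 0.0022, 0, -1], [0.001, 0, 0.0022, 0, -1], [0.001, 0, 0.0022, 0, -1], [0.0011, 0, 0.0021, 0, -1], [0.0011, 0, 0.0021, 0, -1], [0.0011, 0, 0.0021, 0, -1], [0.0012, 0, 0.0021, 0, -1], [0.0012, 0, 0.0021, 0, -1], [0.0012, 0, 0.0021, 0, -1]]]}}

```text
time: 22.5
tool_pos: [0.5536, -0.125, 0.1103]
tool_rot: [-3.133, 1.08, 1.876]
contact_force: [-0.6, -0.8, -0.9]
opening: 0.0002
```

```bash
python3 st.py|sed -n '1p;5p'; python3 look.py 13
```

```text
22.5 q [-0.5518  0.7083  1.2614  0.3138  1.5569 -0.915 ] p [ 0.5536 -0.125   0.1103] F [-0.5522 -0.8012 -0.9131] 0.0001743971621761445
case pos [-0.0738  0.0277  0.1103]
```

View pics/z13.png

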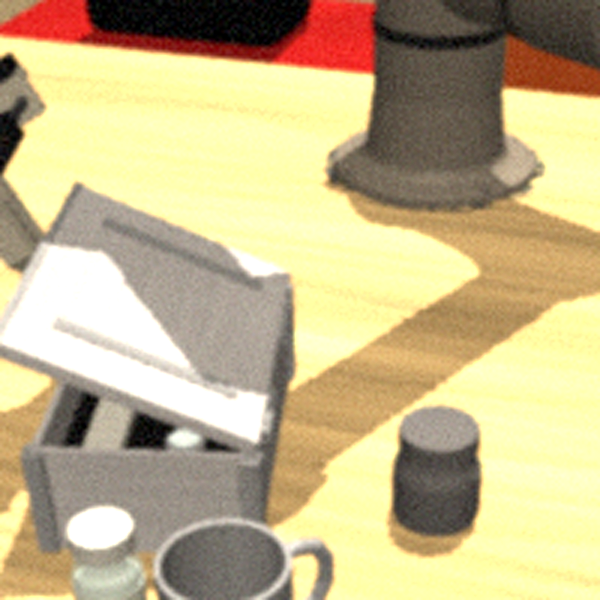

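```bash
sed -i 's/170:370/120:320/' look.py; sed -i 's/-\[170,40\]/-[120,40]/' lid.py; echo ok
```

```text
ok
```

Request:
{"name": "play_rows", "arguments": {"moves": [[[0.0013, 0, 0.002, 0, -1], [0.0013, 0, 0.002, 0, -1], [0.0013, 0, 0.002, 0, -1], [0.0014, 0, 0.0019, 0, -1], [0.0014, 0, 0.0019, 0, -1], [0.0014, 0, 0.0019, 0, -1], [0.0014, 0, 0.0019, 0, -1], [0.0015, 0, 0.0018, 0, -1], [0.0015, 0, 0.0018, 0, -1], [0.0015, 0, 0.0018, 0, -1]]]}}

```text
time: 23.55
tool_pos: [0.5568, -0.1357, 0.0867]
tool_rot: [-3.133, 1.08, 1.877]
contact_force: [0.2, -0.1, -1.2]
opening: 0.0003
```

```bash
python3 st.py|sed -n '1p;5p'; python3 look.py 14; python3 -c "
from lid import *
tab()"|head -12
```

```text
23.55 q [-0.563   0.7456  1.2577  0.3098  1.5282 -0.9348] p [ 0.5568 -0.1357  0.0867] F [ 0.1543 -0.1422 -1.2484] 0.0002742398908338842
case pos [-0.0851  0.0274  0.0867]
0.00 [126. 451.] [122. 435.] [210. 282.] [208. 267.]
0.05 [124. 440.] [121. 424.] [209. 272.] [207. 257.]
0.10 [122. 429.] [120. 412.] [208. 261.] [207. 247.]
0.15 [121. 417.] [120. 401.] [207. 251.] [207. 237.]
0.20 [121. 406.] [121. 389.] [208. 241.] [209. 226.]
0.25 [122. 394.] [123. 378.] [209. 231.] [210. 216.]
0.30 [123. 383.] [125. 367.] [210. 221.] [213. 206.]
0.35 [125. 371.] [128. 355.] [212. 210.] [215. 196.]
0.40 [127. 360.] [132. 344.] [215. 200.] [219. 186.]
0.45 [131. 349.] [136. 333.] [218. 190.] [223. 176.]
0.50 [135. 338.] [141. 322.] [222. 181.] [228. 167.]
0.55 [140. 327.] [147. 311.] [226. 171.] [233. 157.]
```

View pics/z14.png

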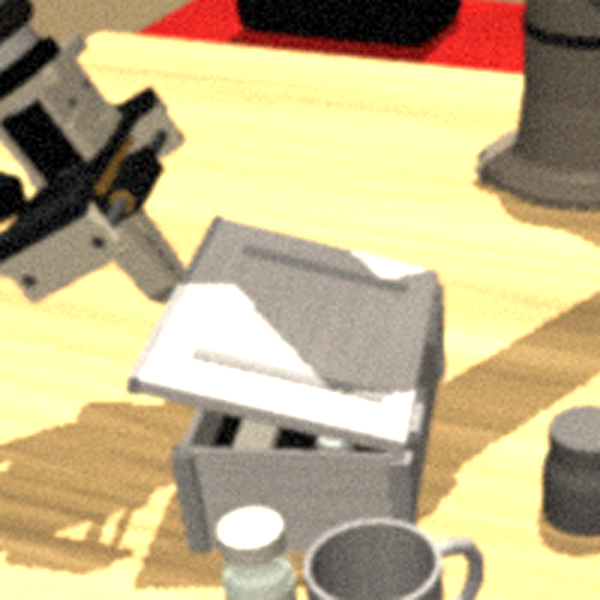

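Request:
{"name": "play_rows", "arguments": {"moves": [[[0.0016, 0, 0.0015, 0, -1], [0.0016, 0, 0.0015, 0, -1], [0.0016, 0, 0.0014, 0, -1], [0.0016, 0, 0.0014, 0, -1], [0.0017, 0, 0.0014, 0, -1], [0.0017, 0, 0.0014, 0, -1], [0.0017, 0, 0.0013, 0, -1], [0.0017, 0, 0.0013, 0, -1], [0.0017, 0, 0.0013, 0, -1], [0.0017, 0, 0.0013, 0, -1]]]}}

```text
time: 24.6
tool_pos: [0.5581, -0.1404, 0.0634]
tool_rot: [-3.132, 1.08, 1.877]
contact_force: [-1.2, -1.8, -1.2]
opening: 0.0002
```

```bash
python3 st.py|sed -n '1p;5p'; python3 look.py 15
```

```text
24.6 q [-0.5677  0.7765  1.2658  0.3086  1.4923 -0.9507] p [ 0.5581 -0.1404  0.0634] F [-1.2233 -1.7897 -1.2121] 0.00020700596454927646
case pos [-0.0899  0.0273  0.0634]
```

View pics/z15.png

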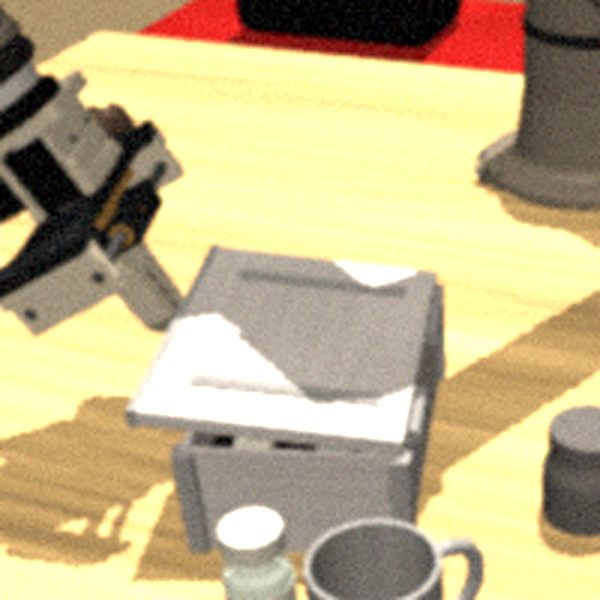

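Request:
{"name": "play_rows", "arguments": {"moves": [[[0.0014, 0, 0.0009, 0, -1], [0.0014, 0, 0.0009, 0, -1], [0.0013, 0, 0.0008, 0, -1], [0.0013, 0, 0.0008, 0, -1], [0.0012, 0, 0.0007, 0, -1], [0.0012, 0, 0.0007, 0, -1], [0.0011, 0, 0.0006, 0, -1], [0.001, 0, 0.0006, 0, -1], [0.001, 0, 0.0005, 0, -1], [0.001, 0, 0.0005, 0, -1]]]}}

```text
time: 25.65
tool_pos: [0.5583, -0.1413, 0.0481]
tool_rot: [-3.133, 1.08, 1.876]
contact_force: [-0.5, -1.8, -2.5]
opening: 0.0005
```

```bash
python3 st.py|sed -n '1p;5p'; python3 look.py 16
```

```text
25.65 q [-0.5685  0.7947  1.2754  0.3088  1.4655 -0.9597] p [ 0.5583 -0.1413  0.0481] F [-0.5485 -1.7675 -2.541 ] 0.000503602466630942
case pos [-0.0908  0.0273  0.0481]
```

View pics/z16.png

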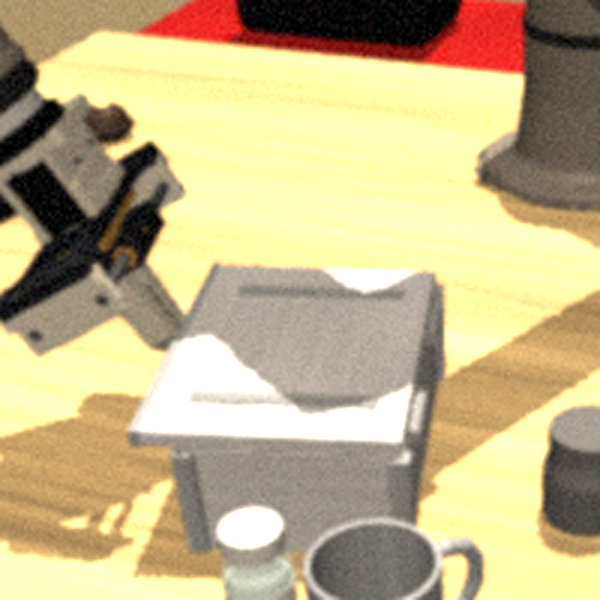

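Request:
{"name": "play_rows", "arguments": {"moves": [[[0.0006, 0, 0.0003, 0, -1], [0.0006, 0, 0.0003, 0, -1], [0.0006, 0, 0.0003, 0, -1], [0.0006, 0, 0.0003, 0, -1], [0.0006, 0, 0.0003, 0, -1], [0.0005, 0, 0.0003, 0, -1], [0.0005, 0, 0.0003, 0, -1], [0.0005, 0, 0.0003, 0, -1], [0.0005, 0, 0.0003, 0, -1], [0.0005, 0, 0.0003, 0, -1]]]}}

```text
time: 26.7
tool_pos: [0.5582, -0.1403, 0.0423]
tool_rot: [-3.134, 1.078, 1.876]
contact_force: [0.1, -0.2, 0.7]
opening: 0.0004
```

```bash
python3 st.py|sed -n '1p;5p'; python3 look.py 17
```

```text
26.7 q [-0.568   0.8016  1.2801  0.3108  1.4557 -0.9637] p [ 0.5582 -0.1403  0.0423] F [ 0.1353 -0.1929  0.6757] 0.0004452400691261703
case pos [-0.0898  0.0271  0.0423]
```

View pics/z17.png

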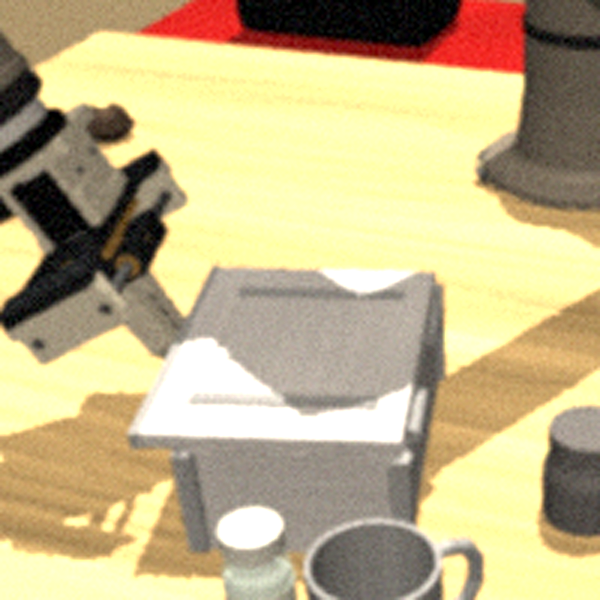

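Request:
{"name": "play_rows", "arguments": {"moves": [[[0.0006, 0, 0.0005, 0, -1], [0.0006, 0, 0.0005, 0, -1], [0.0006, 0, 0.0005, 0, -1], [0.0006, 0, 0.0005, 0, -1], [0.0006, 0, 0.0005, 0, -1], [0.0006, 0, 0.0005, 0, -1], [0.0006, 0, 0.0005, 0, -1], [0.0006, 0, 0.0005, 0, -1], [0.0006, 0, 0.0005, 0, -1], [0.0006, 0, 0.0005, 0, -1]]]}}

```text
time: 27.75
tool_pos: [0.5587, -0.1419, 0.0338]
tool_rot: [-3.134, 1.078, 1.876]
contact_force: [0.4, -0.2, 0.5]
opening: 0.0002
```

```bash
python3 st.py|sed -n '1p;5p'; python3 look.py 18
python3 - <<'E'
import cv2,numpy as np
a=cv2.imread("pics/z16.png",0);b=cv2.imread("pics/z17.png",0);c=cv2.imread("pics/z18.png",0)
for n,(u,v,w,h) in dict(near=(120,400,70,70),far=(200,250,120,50),mid=(240,400,150,60)).items():
    f=lambda p,q:cv2.phaseCorrelate(np.float32(p[v:v+h,u:u+w]),np.float32(q[v:v+h,u:u+w]))
    print(n,f(a,b),f(b,c))
cv2.imwrite("pics/z18c.png",np.hstack([cv2.resize(x[380:480,110:250],None,fx=2.6,fy=2.6) for x in(b,c)]))
E
```

```text
27.75 q [-0.5697  0.8136  1.2814  0.3106  1.4437 -0.9691] p [ 0.5587 -0.1419  0.0338] F [ 0.4097 -0.1755  0.4668] 0.0002303157030548285
case pos [-0.0915  0.0271  0.0338]
near ((-0.26265536568736536, 0.21801658596717033), 0.6288117939767278) ((-0.1349445911864393, 0.06804596037617472), 0.7290859676805543)
far ((-0.12109984911327842, 3.320195479739432), 0.31021581808725995) ((-0.2438095014489292, 0.2228455017950921), 0.5505612247784932)
mid ((-0.15420233409197692, 0.171666076983648), 0.4078427482181125) ((-0.2686620859525277, 0.17657432916827887), 0.37880950355529786)
```

View pics/z18c.png

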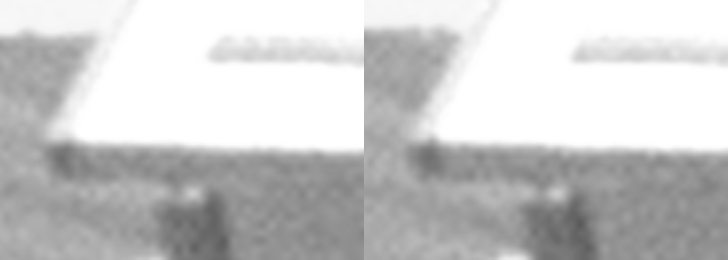

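View pics/z18.png

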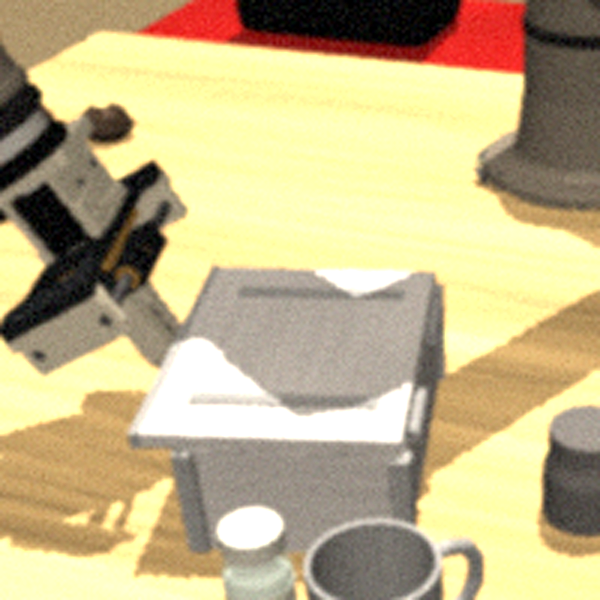

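Request:
{"name": "play_rows", "arguments": {"moves": [[[-0.0024, 0, 0.0044, 0, -1], [-0.0024, 0, 0.0044, 0, -1], [-0.0047, 0, 0.0088, 0, -1], [-0.0094, 0, 0.0176, 0, -1], [-0.014, 0, 0.0264, 0, -1], [-0.014, 0, 0.0264, 0, -1], [-0.014, 0, 0.0264, 0, -1], [-0.03, 0, 0.01, 0, -1], [-0.03, 0, 0.01, 0, -1], [-0.02, 0, 0, 0, -1]]]}}

```text
time: 28.8
tool_pos: [0.6132, -0.329, 0.0924]
tool_rot: [-3.124, 1.074, 1.884]
contact_force: [0.3, 0.4, -0.6]
opening: 0.0005
```

```bash
python3 st.py|sed -n '1p;5p'; python3 look.py 19
python3 - <<'E'
import cv2,numpy as np
from h import *
im=robot.read_camera("top");cv2.imwrite("pics/top19.png",im[:,:,::-1])
b=cv2.imread("pics/z18.png",0);c=cv2.imread("pics/z19.png",0)
for n,(u,v,w,h) in dict(near=(120,400,70,70),far=(200,250,120,50),mid=(240,400,150,60)).items():
    print(n,cv2.phaseCorrelate(np.float32(b[v:v+h,u:u+w]),np.float32(c[v:v+h,u:u+w])))
E
```

```text
28.8 q [-0.7253  1.0683  0.5604  0.2623  1.9379 -0.9787] p [ 0.6132 -0.329   0.0924] F [ 0.2913  0.3832 -0.5598] 0.0005342660628350692
case pos [-0.2863  0.0227  0.0924]
near ((0.015738199708309253, -0.22410951315610816), 0.6867271601049988)
far ((-0.26716239559257104, 0.09649622212582543), 0.2653409907023112)
mid ((0.2846192170862878, 0.13775267346973763), 0.3455498246086968)
```

View pics/z19.png

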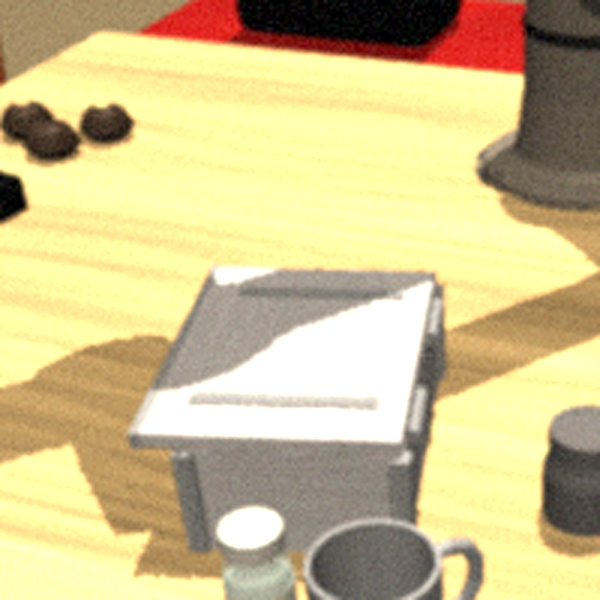

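View pics/top19.png

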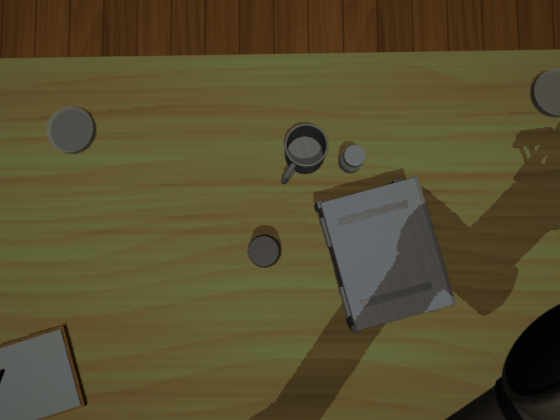

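Request:
{"name": "play_rows", "arguments": {"moves": [[[-0.005, 0, 0, 0, -1], [0, 0, 0, 0, -1], [0, 0, 0, 0, -1], [0, 0, 0, 0, -1], [0, 0, 0, 0, -1], [0, 0, 0, 0, -1], [0, 0, 0, 0, -1], [0, 0, 0, 0, -1], [0, 0, 0, 0, -1], [0, 0, 0, 0, -1]]]}}

```text
time: 29.9
tool_pos: [0.6139, -0.3281, 0.095]
tool_rot: [-3.122, 1.072, 1.887]
contact_force: [-0.2, 0.7, -0.5]
opening: 0.0002
```

Run:
```python
from h import *
o=robot.observe();print(o["time"],o["qvel"],o["contact_force"])
print(robot.hand_in())
```

```text
29.9 [-0.0018  0.001  -0.0006  0.0003  0.      0.0006] [-0.1578  0.6727 -0.4605]
the job is handed in; nothing more can be done
None
```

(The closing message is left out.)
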